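Change over the watch drying chamber

TASK

Change over the watch drying chamber: slide its thumb latch sideways so that the clear cover springs open, move every watch that is already inside to the metal tray and move every watch waiting in the bin into the chamber, each standing upright on its stand, and leave the stand without a watch in the bin. When all are in place, swing the cover down until the latch catches it, and do not disturb the other things on the bench.

Things in the scene. Friction and masses are not known exactly. Their poses are not given: they have to be found in the camera images.
- chamber: drying chamber: grey plinth 30 mm high with a clear hood on it. Origin: on the bench; x away from the robot, y left, z up. Plinth: x -150 to +115, y -150 to +150 mm. In front of the hood (x below -65 mm) it is a bare deck at z = 30 mm that carries the latch. Fixed.
- chamber_floor (a point): middle of the chamber's floor (plinth top, z = 30 mm), axes as the chamber's. A rubber rim 10 mm high bounds the floor: 126 mm (x) by 272 mm (y) inside, so three stands fit side by side at y = -88, 0, +88 mm.
- latch (a joint): sideways travel of the thumb latch, m: 0 = home, at most 0.016, growing to the chamber's -y (to the middle). A spring returns it (1.6 N at home, 5 N at the end). From about 0.009 on it frees the cover. Snap latch: a cover pushed fully down shoves the bolt aside by itself and is caught; about 5 to 10 N at the handle.
- cover (a joint): angle of the hinged clear hood, rad: 0 = fully down, 1.5 = wide open (stop). A damped spring swings it open in about 1 s once the latch frees it and keeps it open; caught by the latch it rests at about 0.02. Closing it by the handle takes 2 to 4 N. It turns about the y axis through cover_hinge.
- latch_tab (a point): thumb tab of the latch: upright steel block 40 (x) x 14 (y) mm, 4 to 50 mm above the deck; point in its middle, 34 mm above the deck, 55 mm in front of the hood. Axes as the chamber's. The deck is free 30 mm to its left and 60 mm to its right; the bolt runs from it to the hood.
- cover_handle (a point): middle of the hood's bar handle: round steel bar 10 mm thick, 80 mm long, along y, 55 mm off the hood's front face (50 mm gap behind it). Hood down: 50 mm above the deck, the hood's top 34 mm above the bar. It swings with the hood; hood open: it is on top, about 0.24 m high, gripped from above. Axes turn with the hood.
- cover_hinge (a point): hinge of the hood, middle, at the rear, at floor height; its axis is the chamber's y. Hood: 150 mm deep, 296 wide, 84 high (80 inside). From hinge to handle with the hood down: 205 mm to the front (-x), 40 mm to the right (-y), 50 mm up. Axes as the chamber's.
- bin: shallow grey plastic bin, outside 194 (x) x 190 (y) x 28 mm high, walls and floor 4 mm. Origin: centre of its underside. Fixed to the bench.
- tray: shallow aluminium tray for the dried watches, outside 188 (x) x 108 (y) x 12 mm high, walls and floor 4 mm; two stands fit one behind the other at x = -44 and +44 mm. Origin: centre of its underside. Fixed to the bench.
- w1_mid (a point): black plastic watch stand: foot plate 74 (x) x 68 (y) x 10 mm with an upright post 40 (x) x 30 (y) mm up to 62 mm, and on the post a round steel wristwatch 34 mm across, 10 mm high (72 mm in all); about 160 g. Grasp the post across y, its 30 mm. Point: on the axis, 36 mm above the underside; z up. One of 2 or 3 waiting in the bin (None if absent).
- w2_mid (a point): black plastic watch stand: foot plate 74 (x) x 68 (y) x 10 mm with an upright post 40 (x) x 30 (y) mm up to 62 mm, and on the post a round steel wristwatch 34 mm across, 10 mm high (72 mm in all); about 160 g. Grasp the post across y, its 30 mm. Point: on the axis, 36 mm above the underside; z up. One of 2 or 3 waiting in the bin (None if absent).
- w3_mid (a point): black plastic watch stand: foot plate 74 (x) x 68 (y) x 10 mm with an upright post 40 (x) x 30 (y) mm up to 62 mm, and on the post a round steel wristwatch 34 mm across, 10 mm high (72 mm in all); about 160 g. Grasp the post across y, its 30 mm. Point: on the axis, 36 mm above the underside; z up. One of 2 or 3 waiting in the bin (None if absent).
- f1_mid (a point): black plastic watch stand: foot plate 74 (x) x 68 (y) x 10 mm with an upright post 40 (x) x 30 (y) mm up to 62 mm, and on the post a round steel wristwatch 34 mm across, 10 mm high (72 mm in all); about 160 g. Grasp the post across y, its 30 mm. Point: on the axis, 36 mm above the underside; z up. One of 1 or 2 in the chamber at the start (None if absent).
- f2_mid (a point): black plastic watch stand: foot plate 74 (x) x 68 (y) x 10 mm with an upright post 40 (x) x 30 (y) mm up to 62 mm, and on the post a round steel wristwatch 34 mm across, 10 mm high (72 mm in all); about 160 g. Grasp the post across y, its 30 mm. Point: on the axis, 36 mm above the underside; z up. One of 1 or 2 in the chamber at the start (None if absent).
- bare_mid (a point): black plastic watch stand: foot plate 74 (x) x 68 (y) x 10 mm with an upright post 40 (x) x 30 (y) mm up to 62 mm, with no watch on it. It stands in the bin among the others and stays there. Point: on the axis, 36 mm above the underside.
Not all that is in view belongs to the job. What is shaped like the part that bears w1_mid but green, orange or purple is not meant.

How it is judged:
On the way, in this order (a step that is already met when the one before it is completed fails the run):
1. the latch is slid aside while the cover is still down (value of joint latch above 0.007 m and value of joint cover below 0.3 rad), for 0.02 s.
2. the cover has sprung open (value of joint cover above 1.2 rad), for 0.2 s.
3. with the cover open, every dried watch stands on the tray and every waiting watch stands in the chamber (value of joint cover above 1 rad and x of w1_mid in the frame of chamber between -0.055 and 0.075 m and y of w1_mid in the frame of chamber between -0.14 and 0.14 m and z of w1_mid in the frame of chamber between 0.055 and 0.08 m and angle between each of w1_mid, w2_mid, w3_mid, f1_mid, f2_mid's own z axis and vertical below 0.15 rad and x of w2_mid in the frame of chamber between -0.055 and 0.075 m and y of w2_mid in the frame of chamber between -0.14 and 0.14 m and z of w2_mid in the frame of chamber between 0.055 and 0.08 m and x of w3_mid in the frame of chamber between -0.055 and 0.075 m and y of w3_mid in the frame of chamber between -0.14 and 0.14 m and z of w3_mid in the frame of chamber between 0.055 and 0.08 m and x of f1_mid in the frame of tray between -0.09 and 0.09 m and y of f1_mid in the frame of tray between -0.052 and 0.052 m and z of f1_mid in the frame of tray between 0.03 and 0.055 m and x of f2_mid in the frame of tray between -0.09 and 0.09 m and y of f2_mid in the frame of tray between -0.052 and 0.052 m and z of f2_mid in the frame of tray between 0.03 and 0.055 m), for 0.2 s.
4. the cover is down and caught by the latch (value of joint cover below 0.05 rad and value of joint latch below 0.004 m), for 0.3 s.
At the end, for the whole second after the job is handed in: Cover down (0.05 rad), latch home (4 mm). Upright (0.15 rad) and inside: the bin's watches on the chamber floor within the rim, the watches from the chamber on the tray's floor, the stand without a watch in the bin (all of step 4 and velocity of joint cover below 0.05 rad/s and x of w1_mid in the frame of chamber between -0.055 and 0.075 m and y of w1_mid in the frame of chamber between -0.14 and 0.14 m and z of w1_mid in the frame of chamber between 0.055 and 0.08 m and angle between each of w1_mid, w2_mid, w3_mid, f1_mid, f2_mid, bare_mid's own z axis and vertical below 0.15 rad and x of w2_mid in the frame of chamber between -0.055 and 0.075 m and y of w2_mid in the frame of chamber between -0.14 and 0.14 m and z of w2_mid in the frame of chamber between 0.055 and 0.08 m and x of w3_mid in the frame of chamber between -0.055 and 0.075 m and y of w3_mid in the frame of chamber between -0.14 and 0.14 m and z of w3_mid in the frame of chamber between 0.055 and 0.08 m and x of f1_mid in the frame of tray between -0.09 and 0.09 m and y of f1_mid in the frame of tray between -0.052 and 0.052 m and z of f1_mid in the frame of tray between 0.03 and 0.055 m and x of f2_mid in the frame of tray between -0.09 and 0.09 m and y of f2_mid in the frame of tray between -0.052 and 0.052 m and z of f2_mid in the frame of tray between 0.03 and 0.055 m and x of bare_mid in the frame of bin between -0.095 and 0.095 m and y of bare_mid in the frame of bin between -0.093 and 0.093 m and z of bare_mid in the frame of bin between 0.03 and 0.055 m); the robot touches nothing.
It fails at once if another thing on the bench is moved more than 40 mm (distance of any of screwdriver, brush, loupe, oil_bottle, jar, mug, blower from where it was at the start of the episode above 0.04 m).
Of w1, w2, w3 only 2 to 3 are there at a start; the rules pass over those that are not, and their reading is None.
Of f1, f2 only 1 to 2 are there at a start; the rules pass over those that are not, and their reading is None.
At some moment in a run one of w1, w2, w3, f1, f2 may be knocked a few centimetres aside while the robot is not near it.
It also fails if it takes over 210 s, if anything falls off the work surface, if the arm or the gripper's body presses on something with over 40 N, if the wrist force passes 120 N, or if a joint passes its speed limit or range.

ROBOT

A 6-joint arm with a two-finger parallel gripper is mounted at the origin on the work surface. World frame = base frame: x ahead of the robot, y to its left, z up, the work surface at z = 0. Lengths are in m, angles in rad, forces in N, time in s.
With the tool pointing down it reaches from about 0.35 to 0.975 m from the base axis. Payload 4.9 kg.
Tool frame: the origin (TCP) lies on the mounting face of the last link; the fingertips stand 173 mm ahead of it and the grasp point (between the pads) lies ctrl.pinch_z ahead of it (ctrl.pinch_z is the distance from the TCP to the grasp point, in m); z points along the fingers, y is the line along which they close (so a half turn about z gives the same grasp; the last joint's range is limited). The gripper opens to 85 mm and grips with 20 to 120 N. Pads are 22 mm wide; open, the fingers measure 114 mm over their backs; the gripper's body (76 mm by 85 mm) begins 54 mm behind the grasp point. The pads swing forward as they close: fully open they stand 13 mm farther back than shut.
Start: joints at [1.196, 0.053, 1.613, -0, 1.476, -0.119], TCP at [0.158, 0.605, 0.405] pointing down, gripper open.
Joint ranges: [-3.01, 3.01], [-1.01, 2.22], [0.06, 2.58], [-1.02, 4.17], [0.09, 2.62], [-3.14, 3.14]. Speed limits (rad/s): [2.57, 2.57, 3.14, 3.14, 3.14, 3.14].

INTERFACE

Orientations are given as a rotation vector (axis times angle).
In Python, from station import telemetry, eyes, ctrl gives the robot as it stands.
- The arm moves only by the tool apply_moves, never from a script. Its argument "plan" is a list of rows, each a list of 5 numbers: the finger opening in m, from 0 to 0.0854, then the shift along the tool's x, y, z in m, then the turn about the tool's z in rad. In form: [[jaw, x, y, z, roll], ...]. A call has 1 to 12 rows; each row is the pose to reach, as a shift and turn from the pose commanded when the call began, along the tool's axes at that moment; what a row does not reach only later rows make up. A row lasts 1/12 s, in which the tool goes at most 41.7 mm and 7.16 degrees, less where a joint would pass 70% of its speed; a pose out of reach is approached as far as the arm can. A call with a gripper value outside its range is refused whole. The fingers move at their own pace and stop on an object; "newtons" is the grip in N (left out, the last holds). Time passes only in rows, so rows that repeat a pose let the fingers close. It gives the time, the measured TCP pose, the force, the opening and the grip force at its end, in the units of the state.
- telemetry.get_obs(): the state, without advancing time (a new reading comes with each control period).
- eyes.get_image(name): name is "scene" or "top" or "wrist"; returns a dict with "img" (480x640x3 uint8, blue, green, red), "range_z" (480x640 float32, m along the optical axis (not along the pixel's ray), 0 where there is no reading), "K" (3x3 intrinsics, pixels), "pose" (4x4, takes a point from camera to world coordinates); the wrist camera has in their place "hand_eye" (4x4, takes a point from camera to tool coordinates, whose origin is the TCP and whose axes are the flange's). Camera axes: x right, y down, z forward; pixel columns grow to the right and rows downward; lengths in m; the calibration is good to about 2 mm. A picture is of the moment at which its call begins: read the wrist's pose just before it.
- ctrl.finish_job(): hands the job in; it is judged then, once.
Trained networks look in a picture, given as the dict that the camera call returned (one of the last four; its "shot" number tells which), for a name from the list of things; names that differ only in an ending like _2 or _b are one class to them, and where a whole thing is asked for, a point or a joint stands for the part that bears it (a point fixed in the world has none). Each returns a list of dicts, best first, with "confidence" (0 to 1); they miss things now and then, are a little off and sometimes report something else, mostly with a low value. They report only what shows in the picture. A call takes as long as a camera call. They do not tell look-alikes from the thing itself.
- eyes.search_frame(thing, picture): "box" ([left, top, right, bottom] in pixels, round what is visible of it).
- eyes.outline_of(thing, picture): "region" (480x640 bool, what is visible of it) and "box" ([left, top, right, bottom] in pixels, round what is visible of it).
- eyes.tip_of(thing, picture): "point" ([column, row] in pixels: a listed point, or the origin of a listed thing).
The state is a dict: "t": time; "q": joint angles; "dq": joint speeds; "effort": joint torques, N m; "tool_pos": TCP position; "tool_rot": TCP orientation; "contact_force": force on the tool from outside, world axes, zero at the start; "wrist_torque": the same for the moment, N m; "opening": finger opening in m; "grip_force": force on a finger pad.
Only numpy, scipy, OpenCV 4.12 (cv2) and the standard library are available. Lean on these libraries where they do the work, as an engineer would, in place of code of your own. Each camera call takes 0.05 s, during which the arm holds its last target. There are 200 camera calls.

## Working session

There is one attempt and no reset: what is moved stays moved. The work goes in short steps, Python scripts to look and compute and a tool call to move; the robot and the scene stay as the last step left them, time stands still between calls to the robot, and variables do not carry over. Pictures are saved under pics/ and viewed, at most 14 in all, crops included, and the job is handed in when it is done.

Besides the shell and the picture viewer there is one more tool, called in YAML: its name, and indented under it one key for each argument. apply_moves: Moves the arm, as the interface text tells. Its arguments: {"type":"object","properties":{"plan":{"type":"array","items":{"type":"array","items":{"type":"number"}}},"newtons":{"type":"number"}},"required":["plan"]}

```bash
mkdir -p pics; ls; cat > h.py <<'E'
import numpy as np, cv2
from scipy.spatial.transform import Rotation as R
from station import telemetry, eyes, ctrl
def shot(name):
    o=telemetry.get_obs(); im=eyes.get_image(name)
    if name=='wrist':
        T=np.eye(4);T[:3,:3]=R.from_rotvec(o['tool_rot']).as_matrix();T[:3,3]=o['tool_pos']
        im['P']=T@im['hand_eye']
    else: im['P']=im['pose']
    return im
def world(im,u,v,z=None):
    """pixel -> world using depth, or on plane height z"""
    r=np.linalg.inv(im['K'])@[u,v,1.]; d=im['P'][:3,:3]@r; c=im['P'][:3,3]
    if z is not None: return c+d*(z-c[2])/d[2]
    u,v=int(round(u)),int(round(v)); w=im['range_z'][max(0,v-1):v+2,max(0,u-1):u+2]; w=w[w>0]
    return c+d*np.median(w) if w.size else None
def proj(im,p):
    q=np.linalg.inv(im['P'])@np.append(p,1); k=im['K']@q[:3]; return k[:2]/k[2]
def cloud(im):
    v,u=np.mgrid[:480,:640]; d=im['range_z']
    r=np.stack([u,v,np.ones_like(u)],-1)@np.linalg.inv(im['K']).T*d[...,None]
    return r@im['P'][:3,:3].T+im['P'][:3,3]
def state():
    o=telemetry.get_obs(); print('t',round(o['t'],2),'pos',np.round(o['tool_pos'],4),'F',np.round(o['contact_force'],1),'open',round(o['opening'],4),'grip',o['grip_force'])
    M=R.from_rotvec(o['tool_rot']).as_matrix(); print('axes x',np.round(M[:,0],3),'y',np.round(M[:,1],3),'z',np.round(M[:,2],3),'q',np.round(o['q'],2)); return o,M
E
python3 - <<'E'
from h import *
np.set_printoptions(suppress=True)
state(); print(ctrl.pinch_z)
for n in ['scene','top']:
    im=shot(n); cv2.imwrite(f'pics/{n}0.png',im['img']); print(n,im['K'].round(1).tolist(),im['pose'].round(3).tolist())
    for t in ['chamber','chamber_floor','latch_tab','cover_handle','cover_hinge','bin','tray','w1_mid','f1_mid','bare_mid']:
        for d in eyes.tip_of(t,im)[:6]:
            p=world(im,*d['point']); print(t,round(d['confidence'],2),np.round(d['point']),None if p is None else p.round(3))
E
```

```text
pics
t 0.0 pos [0.158  0.6044 0.4034] F [-0.2 -0.4 -0.7] open 0.0854 grip 0.0
axes x [-0.967  0.253  0.   ] y [ 0.253  0.967 -0.002] z [-0.001 -0.002 -1.   ] q [ 1.2   0.05  1.61  0.    1.48 -0.12]
0.1547
scene [[508.5, 0.0, 319.6], [0.0, 508.5, 243.1], [0.0, 0.0, 1.0]] [[-0.332, 0.807, -0.488, 1.047], [0.943, 0.285, -0.171, 0.245], [0.001, -0.517, -0.856, 1.05], [0.0, 0.0, 0.0, 1.0]]
chamber 0.56 [296. 283.] [0.619 0.044 0.113]
latch_tab 0.61 [361. 244.] [0.464 0.138 0.077]
latch_tab 0.52 [278. 310.] [0.654 0.012 0.03 ]
cover_handle 0.92 [296. 222.] [ 0.428 -0.033  0.028]
cover_hinge 0.91 [276. 312.] [0.66  0.011 0.028]
bin 0.82 [439. 298.] [0.496 0.339 0.002]
bin 0.32 [297. 217.] [ 0.449 -0.019  0.086]
tray 0.84 [176. 210.] [ 0.478 -0.336  0.003]
w1_mid 0.91 [460. 227.] [0.332 0.34  0.059]
w1_mid 0.87 [460. 316.] [0.559 0.381 0.073]
w1_mid 0.86 [527. 258.] [0.36  0.5   0.052]
w1_mid 0.69 [524. 307.] [0.485 0.509 0.059]
w1_mid 0.62 [456. 394.] [0.718 0.408 0.066]
bare_mid 0.86 [414. 309.] [0.571 0.29  0.065]
top [[511.8, 0.0, 318.7], [0.0, 511.8, 242.5], [0.0, 0.0, 1.0]] [[0.009, -0.99, 0.139, 0.348], [-1.0, -0.007, 0.016, 0.067], [-0.015, -0.139, -0.99, 1.15], [0.0, 0.0, 0.0, 1.0]]
chamber 0.8 [349. 218.] [0.544 0.023 0.115]
chamber_floor 0.69 [370. 267.] [ 0.447 -0.022  0.087]
latch_tab 0.7 [298. 263.] [0.454 0.128 0.079]
latch_tab 0.48 [347. 173.] [0.641 0.027 0.113]
cover_handle 0.65 [368. 268.] [ 0.445 -0.018  0.084]
cover_handle 0.43 [347. 214.] [0.553 0.027 0.115]
cover_hinge 0.83 [353. 173.] [0.64  0.015 0.114]
bin 0.7 [209. 244.] [0.503 0.336 0.004]
tray 0.71 [504. 258.] [ 0.477 -0.33   0.003]
w1_mid 0.9 [126. 312.] [0.349 0.491 0.064]
w1_mid 0.87 [184. 221.] [0.543 0.374 0.075]
w1_mid 0.84 [120. 254.] [0.472 0.51  0.07 ]
w1_mid 0.76 [172. 157.] [0.689 0.411 0.066]
bare_mid 0.82 [223. 222.] [0.545 0.292 0.067]
```

View pics/scene0.png

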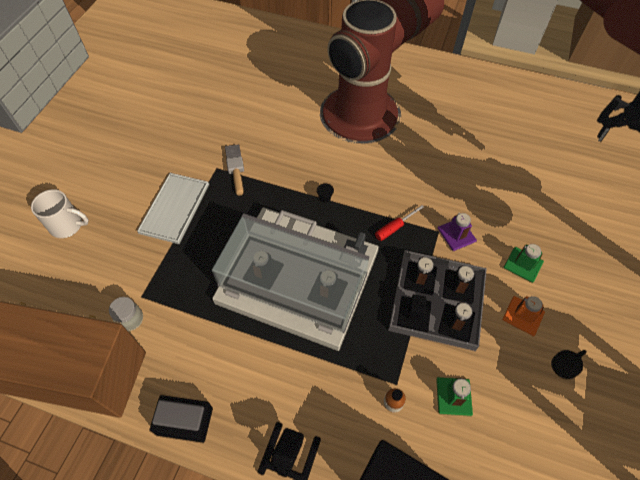

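View pics/top0.png

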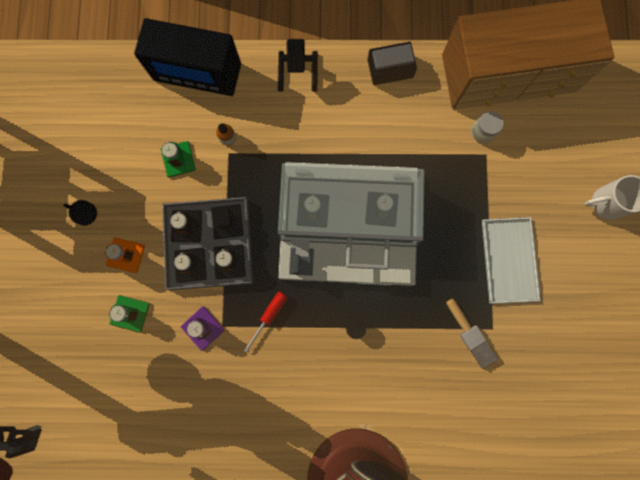

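```bash
python3 - <<'E'
from h import *
np.set_printoptions(suppress=True,precision=4)
ims={n:shot(n) for n in ['top','scene']}
def rect(c,b,name):
    m=(c[...,0]>b[0])&(c[...,0]<b[1])&(c[...,1]>b[2])&(c[...,1]<b[3])&(c[...,2]>b[4])&(c[...,2]<b[5])
    k=cv2.morphologyEx(m.astype(np.uint8),cv2.MORPH_OPEN,np.ones((2,2)))>0
    p=c[k]; 
    if len(p)<20: print(name,'few');return
    r=cv2.minAreaRect((p[:,:2]*1000).astype(np.float32)); print(name,len(p),np.round(r[0],1),np.round(r[1],1),round(r[2],1),'z',np.median(p[:,2]))
for n,im in ims.items():
    c=cloud(im)
    rect(c,[.4,.75,-.2,.25,.105,.13],n+' hoodtop')
    rect(c,[.38,.75,-.2,.25,.02,.13],n+' plinth')
    rect(c,[.37,.65,.22,.46,.02,.034],n+' bin')
    rect(c,[.37,.6,-.42,-.25,.006,.02],n+' tray rim')
    rect(c,[.37,.6,-.42,-.25,.002,.02],n+' tray')
    rect(c,[.39,.48,-.1,.06,.072,.1],n+' handle')
    rect(c,[.39,.49,.09,.2,.06,.1],n+' tab')
    for t in ['w1_mid','f1_mid','bare_mid']:
        for d in eyes.outline_of(t,im)[:8]:
            m=d['region']; p=c[m&(im['range_z']>0)]; q=p[p[:,2]>.05]; print(n,t,round(d['confidence'],2),d['box'],np.median(q,0) if len(q) else None, len(q), 'zmax',np.percentile(p[:,2],98), 'hue',im['img'][m].mean(0).round())
E
```

```text
top hoodtop 10282 [511.4   0.8] [316.8 333.2] 3.6 z 0.11505833566315848
top plinth 16688 [516.3  48.4] [401.3 336.4] 88.7 z 0.11318325177875588
top bin 814 [490.4 249.2] [400.  230.6] 82.0 z 0.02189934574081731
top tray rim 562 [ 471.3 -345.6] [188.8 116.7] 3.5 z 0.008779422518367386
top tray 2860 [ 459.5 -165.3] [191.9 478.2] 3.7 z 0.004005571567047506
top handle 324 [436.2  13.9] [ 79.3 189.3] 36.0 z 0.08661832521348001
top tab 230 [414.2 109.8] [150.2  44.8] 16.4 z 0.07327424798162074
top w1_mid 0.91 [105.6, 238.4, 143.0, 273.7] [0.476  0.5193 0.0705] 297 zmax 0.07505682187033798 hue [ 19.  57. 101.]
top w1_mid 0.82 [159.7, 142.6, 195.8, 178.7] [0.698  0.4132 0.0702] 286 zmax 0.07474748341914783 hue [47. 89. 55.]
top w1_mid 0.78 [180.0, 303.2, 223.8, 350.1] [0.3155 0.3403 0.071 ] 314 zmax 0.0746996012438702 hue [88. 67. 99.]
top w1_mid 0.71 [172.8, 208.9, 204.5, 239.7] [0.5425 0.3846 0.0741] 318 zmax 0.07859717459087724 hue [40. 49. 55.]
top w1_mid 0.65 [110.1, 294.2, 146.5, 330.7] [0.347  0.5004 0.0712] 304 zmax 0.07520620405729073 hue [51. 98. 65.]
top bare_mid 0.63 [210.4, 204.
[... 721 characters left out ...]
_mid 0.89 [437.8, 213.6, 474.6, 250.8] [0.323  0.3412 0.0682] 244 zmax 0.07305578382792491 hue [83. 53. 87.]
scene w1_mid 0.77 [437.2, 379.4, 472.1, 416.9] [0.7069 0.4131 0.0697] 383 zmax 0.07340676213862814 hue [57. 96. 63.]
scene w1_mid 0.67 [502.0, 293.3, 548.9, 337.6] [0.4834 0.521  0.0685] 337 zmax 0.07271622990877052 hue [ 28.  56. 102.]
scene w1_mid 0.55 [506.0, 242.4, 542.1, 283.6] [0.3529 0.5035 0.0683] 295 zmax 0.07291582112987978 hue [55. 97. 59.]
scene bare_mid 0.84 [397.2, 296.7, 431.1, 329.9] [0.5603 0.2937 0.0639] 275 zmax 0.06676337911056414 hue [16. 16. 17.]
scene bare_mid 0.63 [391.0, 249.3, 483.4, 353.9] [0.4508 0.2988 0.0697] 16 zmax 0.029272279223959235 hue [57. 60. 66.]
```

```bash
cat >> h.py <<'E'
def rect(c,b,name,k=3):
    m=(c[...,0]>b[0])&(c[...,0]<b[1])&(c[...,1]>b[2])&(c[...,1]<b[3])&(c[...,2]>b[4])&(c[...,2]<b[5])
    n,l,s,_=cv2.connectedComponentsWithStats(m.astype(np.uint8)); 
    if n<2: print(name,'none');return
    p=c[(l==1+np.argmax(s[1:,4]))&m]
    r=cv2.minAreaRect((p[:,:2]*1000).astype(np.float32)); print(name,len(p),np.round(r[0],1),np.round(r[1],1),round(r[2],1),'z',round(np.median(p[:,2]),4)); return p
E
python3 - <<'E'
from h import *
for n in ['top','scene']:
    im=shot(n); c=cloud(im)
    rect(c,[.4,.75,-.2,.25,.105,.13],n+' hoodtop')
    rect(c,[.37,.75,-.2,.25,.02,.13],n+' plinth')
    rect(c,[.37,.65,.22,.46,.016,.034],n+' bin')
    rect(c,[.37,.6,-.42,-.25,.0025,.02],n+' tray')
    rect(c,[.39,.49,-.1,.06,.075,.1],n+' handle')
    rect(c,[.39,.49,.09,.2,.06,.1],n+' tab')
    for b,k in [((.4,.52,.26,.34),'A'),((.4,.52,.34,.43),'B'),((.52,.6,.34,.44),'C'),((.52,.6,.25,.34),'bare')]:
        p=rect(c,[*b,.058,.085],n+' '+k)
E
```

```text
top hoodtop 10283 [580.6  18.6] [296.9 152.4] 87.7 z 0.1151
top plinth 16490 [550.7  20.6] [300.1 269.4] 88.1 z 0.1133
top bin 894 [504.4 338.2] [195.2 192.3] 5.1 z 0.0266
top tray 3060 [ 471.  -341.9] [199.2 120.8] 3.4 z 0.0048
top handle 363 [465.6 -16.4] [46.3 88. ] 0.4 z 0.0871
top tab 244 [462.3 126.6] [28.4 60.6] 74.3 z 0.0757
top A 291 [463.9 286.4] [41.9 32.1] 7.4 z 0.0753
top B 306 [455.7 375. ] [42.9 33.7] 8.0 z 0.0749
top C 288 [545.1 388.4] [35.1 43.5] 87.7 z 0.0744
top bare 256 [555.4 295.8] [40.6 30.7] 7.8 z 0.0651
scene hoodtop 9232 [579.5  16.7] [298. 156.] 88.1 z 0.1144
scene plinth 14993 [551.7  18.6] [299.9 268.2] 87.8 z 0.1126
scene bin 958 [504.1 336.2] [196.9 190.7] 5.0 z 0.0249
scene tray 2051 [ 470.  -343.7] [198.6 123.7] 2.2 z 0.0049
scene handle 266 [464.9 -18.1] [90.9 42.2] 87.7 z 0.0865
scene tab 158 [458.8 129.8] [27.8 48. ] 64.2 z 0.0765
scene A 252 [466.6 285.7] [41. 32.] 5.9 z 0.0735
scene B 261 [455.2 373.4] [44.2 32.2] 5.7 z 0.073
scene C 294 [544.2 385.9] [32.7 44.5] 87.5 z 0.0735
scene bare 254 [555.9 293.6] [41.1 30.1] 7.1 z 0.0643
```

```bash
cat >> h.py <<'E'
CH=(np.array([.5695,.0185]),-.037); BIN=(np.array([.5043,.337]),.088); TR=(np.array([.4705,-.3428]),.05)
def fr(F,x,y): c,s=np.cos(F[1]),np.sin(F[1]); return F[0]+[c*x-s*y,s*x+c*y]
def to(xy,tcpz,yaw):
    """shift/roll from present pose to TCP at xy,z with tool y axis pointing along frame yaw's +-y"""
    o=telemetry.get_obs(); M=R.from_rotvec(o['tool_rot']).as_matrix()
    d=np.append(xy,tcpz)-o['tool_pos']; s=M.T@d; a=np.arctan2(M[1,1],M[0,1]); r=-((yaw+np.pi/2-a+np.pi/2)%np.pi-np.pi/2)
    print('to',np.round(np.append(xy,tcpz),4),'shift',np.round(s,4),'roll',round(r,3),'rows',int(np.ceil(max(np.linalg.norm(s)/.0417,abs(r)/.125))))
E
python3 - <<'E'
from h import *
np.set_printoptions(suppress=True)
print(shot('wrist')['hand_eye'].round(3))
to(fr(CH,-.125,.15),.35,CH[1])
E
```

```text
[[ 0.    -0.955 -0.298  0.076]
 [ 1.     0.    -0.    -0.   ]
 [ 0.    -0.298  0.955  0.03 ]
 [ 0.     0.     0.     1.   ]]
to [0.4501 0.173  0.35  ] shift [-0.3917 -0.3437  0.0547] roll -0.219 rows 13
```

apply_moves:
  plan:
    - [0.03,-0.392,-0.344,0.055,-0.219]
    - [0.03,-0.392,-0.344,0.055,-0.219]
    - [0.03,-0.392,-0.344,0.055,-0.219]
    - [0.03,-0.392,-0.344,0.055,-0.219]
    - [0.03,-0.392,-0.344,0.055,-0.219]
    - [0.03,-0.392,-0.344,0.055,-0.219]
    - [0.03,-0.392,-0.344,0.055,-0.219]
    - [0.03,-0.392,-0.344,0.055,-0.219]
    - [0.03,-0.392,-0.344,0.055,-0.219]
    - [0.03,-0.392,-0.344,0.055,-0.219]
    - [0.03,-0.392,-0.344,0.055,-0.219]
    - [0.0,-0.392,-0.344,0.055,-0.219]

```text
t: 2.65
tool_pos: [0.4373, 0.1909, 0.3525]
tool_rot: [0.058, 3.14, 0.001]
contact_force: [1.9, 0.6, 0.1]
opening: 0.0195
grip_force: 0.0
```

apply_moves:
  plan:
    - [0,0,0,0,0]
    - [0,0,0,0,0]
    - [0,0,0,0,0]
    - [0,0,0,0,0]

```text
t: 2.98
tool_pos: [0.4362, 0.1937, 0.3524]
tool_rot: [0.055, 3.141, 0.001]
contact_force: [-0.3, -0.9, 0.3]
opening: 0.0003
grip_force: 0.0
```

```bash
python3 - <<'E'
from h import *
state()
im=shot('wrist'); cv2.imwrite('pics/w1.png',im['img'])
for d in eyes.tip_of('latch_tab',im)[:3]: print(d, world(im,*d['point']), world(im,*d['point'],.064))
c=cloud(im)
rect(c,[.39,.52,.08,.18,.06,.1],'tab'); print(proj(im,np.append(fr(CH,-.12,.108),.08)))
E
```

```text
t 2.98 pos [0.4362 0.1937 0.3524] F [-0.3 -0.9  0.3] open 0.0003 grip 0.0
axes x [-0.999  0.035 -0.   ] y [0.035 0.999 0.   ] z [ 0.  0. -1.] q [ 0.26 -0.28  2.    0.    1.41 -1.27]
{'point': [246.2, 253.2], 'confidence': 0.58} [0.44587393 0.13586993 0.08103829] [0.45189324 0.13163046 0.064     ]
tab 4653 [473.3 121.5] [80.7 77.7] 88.3 z 0.0764
[241.08004607 262.25427982]
```

View pics/w1.png

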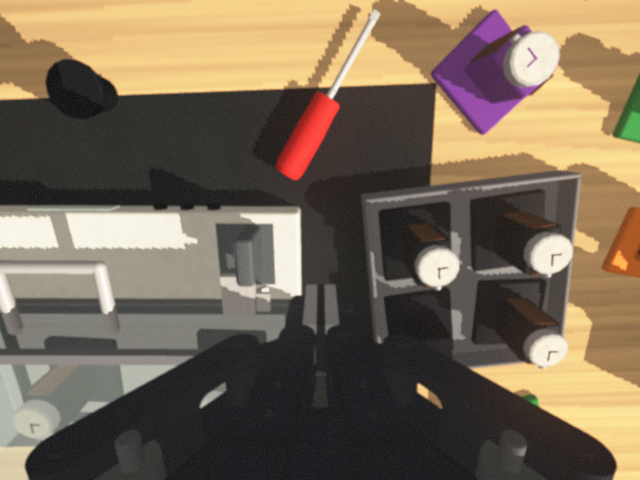

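```bash
python3 - <<'E'
from h import *
to(fr(CH,-.125,.1375),.223,CH[1])
E
```

```text
to [0.4497 0.1605 0.223 ] shift [-0.0147 -0.033   0.1294] roll 0.003 rows 4
```

apply_moves:
  plan:
    - [0,-0.0147,-0.033,0.03,0]
    - [0,-0.0147,-0.033,0.06,0]
    - [0,-0.0147,-0.033,0.1,0]
    - [0,-0.0147,-0.033,0.129,0]
    - [0,-0.0147,-0.033,0.129,0]
    - [0,-0.0147,-0.033,0.129,0]
    - [0,-0.0147,-0.033,0.129,0]

```text
t: 3.67
tool_pos: [0.4509, 0.1601, 0.2253]
tool_rot: [0.055, 3.138, 0.001]
contact_force: [1.1, -0.2, 0.5]
opening: -0.0001
grip_force: 0.0
```

apply_moves:
  plan:
    - [0,0,-0.005,0,0]
    - [0,0,-0.01,0,0]
    - [0,0,-0.014,0,0]
    - [0,0,-0.017,0,0]
    - [0,0,-0.017,0,0]
    - [0,0,-0.017,0,0]

```text
t: 4.17
tool_pos: [0.4502, 0.1422, 0.2244]
tool_rot: [0.059, 3.138, 0.002]
contact_force: [1.3, 3.8, 2.5]
opening: -0.0001
grip_force: 2.0
```

```bash
python3 - <<'E'
from h import *
im=shot('top'); c=cloud(im)
state()
print(np.nanmax(c[100:260,290:420,2]))
im=shot('wrist'); cv2.imwrite('pics/w2.png',im['img'])
E
```

```text
t 4.22 pos [0.4501 0.1423 0.2241] F [2.  3.7 3.4] open 0.0002 grip 1.9637531787157059
axes x [-0.999  0.037 -0.002] y [0.037 0.999 0.001] z [ 0.002  0.001 -1.   ] q [ 0.15 -0.13  2.11  0.    1.16 -1.39]
1.1504893822540048
```

apply_moves:
  plan:
    - [0,0,-0.002,0,0]
    - [0,0,-0.004,0,0]
    - [0,0,-0.004,0,0]
    - [0,0,-0.004,0,0]
    - [0,0,-0.004,0,0]
    - [0,0,-0.004,0,0]
    - [0,0,-0.004,0,0]
    - [0,0,-0.004,0,0]

```text
t: 4.93
tool_pos: [0.4496, 0.1383, 0.2234]
tool_rot: [0.058, 3.141, 0.001]
contact_force: [1.3, 3.8, 2.6]
opening: -0.0004
grip_force: 2.4
```

```bash
python3 - <<'E'
from h import *
state()
im=shot('scene'); cv2.imwrite('pics/s2.png',im['img'])
for d in eyes.tip_of('cover_handle',im)[:3]: print(d, world(im,*d['point']))
E
```

```text
t 4.93 pos [0.4496 0.1383 0.2234] F [1.3 3.8 2.6] open -0.0004 grip 2.3650281876325607
axes x [-0.999  0.037 -0.   ] y [0.037 0.999 0.   ] z [ 0.001  0.    -1.   ] q [ 0.14 -0.13  2.11  0.    1.16 -1.39]
{'point': [242.3, 271.6], 'confidence': 0.7} [ 0.6880593  -0.02786478  0.24136096]
```

View pics/s2.png

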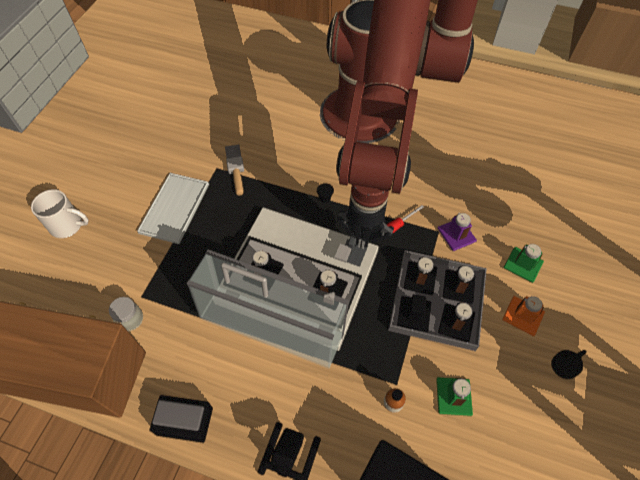

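The cover stands open, with the handle at pixel (242,272). Two watches are in the chamber, at (260,259) and (327,279). I'll back off next and measure them.

apply_moves:
  plan:
    - [0,0,0.012,0,0]
    - [0,0,0.025,0,0]
    - [0,0,0.025,-0.04,0]
    - [0.03,0,0.025,-0.08,0]
    - [0.06,0.0,0.025,-0.11,0]
    - [0.075,0.0,0.025,-0.11,0]
    - [0.075,0.0,0.025,-0.11,0]

```text
t: 5.62
tool_pos: [0.4505, 0.1629, 0.3344]
tool_rot: [0.058, 3.139, -0.002]
contact_force: [0.0, -1.2, -0.5]
opening: 0.0478
grip_force: 0.0
```

```bash
cat >> h.py <<'E'
def posts(names=('top','scene')):
    ims=[shot(n) for n in names]
    regs={'A':(.42,.505,.25,.33),'B':(.40,.505,.34,.42),'C':(.505,.6,.345,.44),'bare':(.51,.61,.25,.34),'ch':None}
    for n,im in zip(names,ims):
        c=cloud(im)
        for k,b in regs.items():
            if b: rect(c,[*b,.057,.085],n+' '+k)
        for j,b in enumerate([(.5,.66,-.13,-.025),(.5,.66,-.025,.065),(.5,.66,.065,.165)]):
            rect(c,[*b,.085,.115],n+' ch%d'%j)
            rect(c,[*b,.034,.05],n+' chfoot%d'%j)
    return ims
E
python3 - <<'E'
from h import *
state(); posts()
E
```

```text
t 5.62 pos [0.4505 0.1629 0.3344] F [ 0.  -1.2 -0.5] open 0.0478 grip 0.0
axes x [-0.999  0.037 -0.002] y [ 0.037  0.999 -0.001] z [ 0.002 -0.001 -1.   ] q [ 0.19 -0.25  2.02 -0.    1.38 -1.34]
top A none
top B 308 [456.  375.2] [43.  33.2] 5.7 z 0.0746
top C 298 [544.7 387.2] [32.1 42.5] 88.6 z 0.0748
top bare 130 [562.6 296.3] [23.6 30.7] 8.2 z 0.0658
top ch0 294 [580.9 -52.2] [32.  43.8] 83.9 z 0.1005
top chfoot0 546 [580.2 -54.2] [65.1 76. ] 84.8 z 0.0398
top ch1 none
top chfoot1 118 [582.8 -18.5] [13.  72.2] 89.6 z 0.0393
top ch2 286 [577.3 100.5] [43.1 31.7] 0.9 z 0.1011
top chfoot2 613 [578.4 100.8] [69.3 79.9] 84.6 z 0.0395
scene A 256 [465.3 285.6] [43.2 32.7] 2.0 z 0.0734
scene B 269 [456.9 373.8] [42.8 33.1] 2.0 z 0.0731
scene C 297 [544.3 386. ] [44.9 32.5] 4.0 z 0.0731
scene bare 256 [556.4 293.8] [41.3 30.7] 5.7 z 0.0643
scene ch0 252 [580.9 -53.2] [43.8 32.8] 1.7 z 0.1005
scene chfoot0 163 [541.1 -74.8] [96.2 67.3] 88.3 z 0.0385
scene ch1 none
scene chfoot1 92 [514.6  20.5] [88.8  6.9] 87.4 z 0.0384
scene ch2 274 [578.   98.7] [33.1 44.1] 83.9 z 0.1
scene chfoot2 181 [538.  132.7] [127.9  65.6] 45.9 z 0.0384
```

```bash
python3 - <<'E'
from h import *
to([.581,-.0527],.335,-.06)
E
```

```text
to [ 0.581  -0.0527  0.335 ] shift [-0.1393 -0.2105 -0.0041] roll 0.023 rows 7
```

apply_moves:
  plan:
    - [0.06,-0.139,-0.2105,-0.004,0.023]
    - [0.06,-0.139,-0.2105,-0.004,0.023]
    - [0.06,-0.139,-0.2105,-0.004,0.023]
    - [0.06,-0.139,-0.2105,-0.004,0.023]
    - [0.06,-0.139,-0.2105,-0.004,0.023]
    - [0.06,-0.139,-0.2105,-0.004,0.023]
    - [0.06,-0.139,-0.2105,-0.004,0.023]
    - [0.06,-0.139,-0.2105,-0.004,0.023]
    - [0.06,-0.139,-0.2105,-0.004,0.023]
    - [0.06,-0.139,-0.2105,-0.004,0.023]

```text
t: 6.55
tool_pos: [0.5806, -0.0513, 0.3354]
tool_rot: [-0.092, -3.137, -0.001]
contact_force: [-1.0, -1.1, -0.3]
opening: 0.0598
grip_force: 0.0
```

```bash
python3 - <<'E'
from h import *
state(); im=shot('wrist'); c=cloud(im); rect(c,[.54,.63,-.1,-.01,.09,.115],'post')
to([.581,-.0527],.225,-.06)
E
```

```text
t 6.55 pos [ 0.5806 -0.0513  0.3354] F [-1.  -1.1 -0.3] open 0.0598 grip 0.0
axes x [-0.998  0.059  0.004] y [0.059 0.998 0.001] z [-0.003  0.001 -1.   ] q [-0.22  0.01  1.78  0.    1.36 -1.73]
post 2642 [582.5 -53.4] [33.2 42.8] 84.5 z 0.1028
to [ 0.581  -0.0527  0.225 ] shift [-0.0007 -0.0017  0.111 ] roll 0.002 rows 3
```

apply_moves:
  plan:
    - [0.06,-0.001,-0.002,0.03,0]
    - [0.06,-0.001,-0.002,0.06,0]
    - [0.06,-0.001,-0.002,0.09,0]
    - [0.06,-0.001,-0.002,0.11,0]
    - [0.06,-0.001,-0.002,0.11,0]
    - [0.06,-0.001,-0.002,0.11,0]
    - [0.02,-0.001,-0.002,0.11,0]
    - [0.02,-0.001,-0.002,0.11,0]
    - [0.02,-0.001,-0.002,0.11,0]
    - [0.02,-0.001,-0.002,0.11,0]
    - [0.02,-0.001,-0.002,0.11,0]
    - [0.02,-0.001,-0.002,0.11,0]
  newtons: 40

```text
t: 7.6
tool_pos: [0.5834, -0.0542, 0.2299]
tool_rot: [0.094, 3.136, 0.0]
contact_force: [-1.3, 3.1, 7.5]
opening: 0.0311
grip_force: 38.8
```

apply_moves:
  plan:
    - [0.02,0,0,-0.02,0]
    - [0.02,0,0,-0.05,0]
    - [0.02,0,0,-0.08,0]
    - [0.02,0,0,-0.11,0]
    - [0.02,0,0,-0.11,0]

```text
t: 8.02
tool_pos: [0.5843, -0.0547, 0.3457]
tool_rot: [0.094, 3.127, -0.004]
contact_force: [1.1, -0.5, -0.4]
opening: 0.0311
grip_force: 40.9
```

```bash
python3 - <<'E'
from h import *
state(); to(fr(TR,.044,0),.32,TR[1]);to(fr(TR,.044,0),.201,TR[1])
E
```

```text
t 8.02 pos [ 0.5843 -0.0547  0.3457] F [ 1.1 -0.5 -0.4] open 0.0311 grip 40.91145525060824
axes x [-0.998  0.06  -0.013] y [ 0.06   0.998 -0.002] z [ 0.013 -0.003 -1.   ] q [-0.22  0.    1.76 -0.    1.36 -1.73]
to [ 0.5144 -0.3406  0.32  ] shift [ 0.0529 -0.2895  0.0257] roll -0.11 rows 8
to [ 0.5144 -0.3406  0.201 ] shift [ 0.0545 -0.2892  0.1447] roll -0.11 rows 8
```

apply_moves:
  plan:
    - [0.02,0.053,-0.29,0.02,-0.11]
    - [0.02,0.053,-0.29,0.02,-0.11]
    - [0.02,0.053,-0.29,0.02,-0.11]
    - [0.02,0.053,-0.29,0.02,-0.11]
    - [0.02,0.053,-0.29,0.02,-0.11]
    - [0.02,0.053,-0.29,0.02,-0.11]
    - [0.02,0.053,-0.29,0.02,-0.11]
    - [0.02,0.053,-0.29,0.02,-0.11]
    - [0.02,0.053,-0.29,0.02,-0.11]
    - [0.02,0.053,-0.29,0.02,-0.11]

```text
t: 8.85
tool_pos: [0.5119, -0.3405, 0.3167]
tool_rot: [0.077, -3.14, -0.002]
contact_force: [0.5, -0.2, -0.5]
opening: 0.0312
grip_force: 40.9
```

```bash
python3 - <<'E'
from h import *
state(); im=shot('wrist'); cv2.imwrite('pics/w3.png',im['img']); c=cloud(im); p=rect(c,[.3,.6,-.42,-.25,.0025,.03],'tray')
for d in eyes.tip_of('tray',im)[:3]: print(d, world(im,*d['point'],.0))
to(fr(TR,.044,0),.205,TR[1])
E
```

```text
t 8.85 pos [ 0.5119 -0.3405  0.3167] F [ 0.5 -0.2 -0.5] open 0.0312 grip 40.924114007502794
axes x [-0.999 -0.049  0.001] y [-0.049  0.999  0.001] z [-0.001  0.001 -1.   ] q [-0.71  0.1   1.72  0.    1.33 -2.33]
tray 21075 [ 439.4 -344.4] [119.5 114.8] 2.4 z 0.0048
{'point': [317.3, 179.7], 'confidence': 0.55} [ 0.47318949 -0.34517188  0.        ]
to [ 0.5144 -0.3406  0.205 ] shift [-0.0019 -0.0014  0.112 ] roll 0.002 rows 3
```

View pics/w3.png

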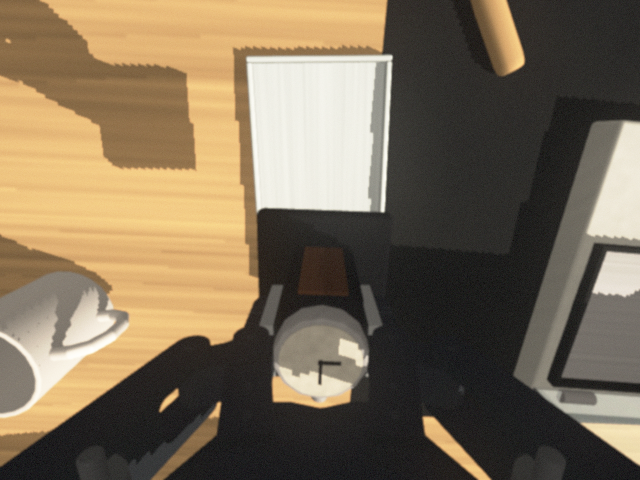

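apply_moves:
  plan:
    - [0.02,-0.002,-0.003,0.04,0]
    - [0.02,-0.002,-0.003,0.08,0]
    - [0.02,-0.002,-0.003,0.1,0]
    - [0.02,-0.002,-0.003,0.108,0]
    - [0.02,-0.002,-0.003,0.112,0]
    - [0.02,-0.002,-0.003,0.112,0]
    - [0.02,-0.002,-0.003,0.112,0]

```text
t: 9.53
tool_pos: [0.5152, -0.343, 0.2067]
tool_rot: [-0.081, 3.139, -0.003]
contact_force: [0.2, 0.1, -1.6]
opening: 0.0312
grip_force: 41.2
```

```bash
python3 - <<'E'
from h import *
state()
E
```

```text
t 9.53 pos [ 0.5152 -0.343   0.2067] F [ 0.2  0.1 -1.6] open 0.0312 grip 41.23846923932433
axes x [-0.999 -0.052 -0.002] y [-0.052  0.999 -0.002] z [ 0.002 -0.002 -1.   ] q [-0.71  0.23  1.76  0.    1.14 -2.33]
```

apply_moves:
  plan:
    - [0.02,0,0,0.003,0]
    - [0.02,0,0,0.003,0]
    - [0.06,0,0,0.003,0]
    - [0.06,0,0,0.003,0]
    - [0.06,0,0,0.003,0]
    - [0.06,0,0,0.003,0]
    - [0.06,0,0,-0.03,0]
    - [0.06,0,0,-0.07,0]
    - [0.06,0,0,-0.12,0]
    - [0.06,0,0,-0.13,0]
    - [0.06,0,0,-0.13,0]

```text
t: 10.45
tool_pos: [0.5156, -0.3447, 0.3429]
tool_rot: [-0.079, 3.132, -0.013]
contact_force: [1.2, -0.4, 0.6]
opening: 0.06
grip_force: 0.0
```

```bash
python3 - <<'E'
from h import *
state(); im=shot('scene'); c=cloud(im); rect(c,[.47,.57,-.4,-.29,.055,.085],'placed'); rect(c,[.5,.66,.065,.165,.085,.115],'f2')
to([.579,.0995],.338,-.05)
E
```

```text
t 10.45 pos [ 0.5156 -0.3447  0.3429] F [ 1.2 -0.4  0.6] open 0.06 grip 0.0
axes x [-0.999 -0.05  -0.009] y [-0.05   0.999 -0.008] z [ 0.009 -0.008 -1.   ] q [-0.71  0.08  1.69 -0.    1.36 -2.33]
placed 255 [ 514.2 -343.5] [43.8 34.2] 4.9 z 0.0728
f2 274 [578.3  99.6] [33.1 45.4] 81.5 z 0.0999
to [0.579  0.0995 0.338 ] shift [-8.620e-02  4.399e-01 -4.000e-04] roll 0.1 rows 11
```

apply_moves:
  plan:
    - [0.06,-0.086,0.44,0,0.1]
    - [0.06,-0.086,0.44,0,0.1]
    - [0.06,-0.086,0.44,0,0.1]
    - [0.06,-0.086,0.44,0,0.1]
    - [0.06,-0.086,0.44,0,0.1]
    - [0.06,-0.086,0.44,0,0.1]
    - [0.06,-0.086,0.44,0,0.1]
    - [0.06,-0.086,0.44,0,0.1]
    - [0.06,-0.086,0.44,0,0.1]
    - [0.06,-0.086,0.44,0,0.1]
    - [0.06,-0.086,0.44,0,0.1]
    - [0.06,-0.086,0.44,0,0.1]

```text
t: 11.5
tool_pos: [0.5775, 0.105, 0.3329]
tool_rot: [-0.069, -3.137, -0.003]
contact_force: [-0.4, 0.4, -1.1]
opening: 0.0598
grip_force: 0.0
```

apply_moves:
  plan:
    - [0.06,0,0,0,0]
    - [0.06,0,0,0,0]

```text
t: 11.67
tool_pos: [0.5776, 0.1001, 0.3334]
tool_rot: [-0.078, -3.138, 0.001]
contact_force: [0.0, -1.1, -1.0]
opening: 0.06
grip_force: 0.0
```

```bash
python3 - <<'E'
from h import *
state(); im=shot('wrist'); c=cloud(im); rect(c,[.54,.63,.05,.15,.09,.115],'post')
to([.579,.0995],.229,-.05)
E
```

```text
t 11.67 pos [0.5776 0.1001 0.3334] F [ 0.  -1.1 -1. ] open 0.06 grip 0.0
axes x [-0.999  0.049  0.003] y [ 0.049  0.999 -0.001] z [-0.003 -0.001 -1.   ] q [ 0.04  0.02  1.77 -0.    1.36 -1.48]
post 2681 [579.3  99.1] [32.8 43.3] 87.5 z 0.1027
to [0.579  0.0995 0.229 ] shift [-1.500e-03  1.000e-04  1.048e-01] roll -0.001 rows 3
```

apply_moves:
  plan:
    - [0.06,-0.001,-0.001,0.03,0]
    - [0.06,-0.001,-0.001,0.06,0]
    - [0.06,-0.001,-0.001,0.09,0]
    - [0.06,-0.001,-0.001,0.104,0]
    - [0.06,-0.001,-0.001,0.104,0]
    - [0.06,-0.001,-0.001,0.104,0]
    - [0.02,-0.001,-0.001,0.104,0]
    - [0.02,-0.001,-0.001,0.104,0]
    - [0.02,-0.001,-0.001,0.104,0]
    - [0.02,-0.001,-0.001,0.104,0]
    - [0.02,-0.001,-0.001,0.104,0]
    - [0.02,-0.001,-0.001,0.104,0]

```text
t: 12.72
tool_pos: [0.5802, 0.0993, 0.2339]
tool_rot: [0.078, 3.136, -0.0]
contact_force: [-1.1, 0.4, 6.9]
opening: 0.0324
grip_force: 39.1
```

apply_moves:
  plan:
    - [0.02,0,0,-0.02,0]
    - [0.02,0,0,-0.05,0]
    - [0.02,0,0,-0.08,0]
    - [0.02,0,0,-0.12,0]
    - [0.02,0,0,-0.12,0]
    - [0.02,0,0,-0.12,0]

```text
t: 13.22
tool_pos: [0.5798, 0.0994, 0.3552]
tool_rot: [0.078, 3.134, 0.001]
contact_force: [-0.3, -0.3, -1.6]
opening: 0.0319
grip_force: 40.0
```

```bash
python3 - <<'E'
from h import *
state(); to(fr(TR,-.045,-.001),.33,TR[1])
E
```

```text
t 13.22 pos [0.5798 0.0994 0.3552] F [-0.3 -0.3 -1.6] open 0.0319 grip 40.03796339035034
axes x [-0.999  0.05  -0.007] y [0.05  0.999 0.001] z [ 0.007  0.    -1.   ] q [ 0.04 -0.    1.75  0.    1.38 -1.48]
to [ 0.4256 -0.346   0.33  ] shift [ 0.1321 -0.4525  0.0239] roll -0.1 rows 12
```

apply_moves:
  plan:
    - [0.02,0.132,-0.4525,0.024,-0.1]
    - [0.02,0.132,-0.4525,0.024,-0.1]
    - [0.02,0.132,-0.4525,0.024,-0.1]
    - [0.02,0.132,-0.4525,0.024,-0.1]
    - [0.02,0.132,-0.4525,0.024,-0.1]
    - [0.02,0.132,-0.4525,0.024,-0.1]
    - [0.02,0.132,-0.4525,0.024,-0.1]
    - [0.02,0.132,-0.4525,0.024,-0.1]
    - [0.02,0.132,-0.4525,0.024,-0.1]
    - [0.02,0.132,-0.4525,0.024,-0.1]
    - [0.02,0.132,-0.4525,0.024,-0.1]
    - [0.02,0.132,-0.4525,0.024,-0.1]

```text
t: 14.22
tool_pos: [0.4222, -0.3496, 0.3249]
tool_rot: [0.072, -3.137, -0.001]
contact_force: [0.2, 0.4, -2.6]
opening: 0.0324
grip_force: 40.5
```

apply_moves:
  plan:
    - [0.02,0,0,0,0]
    - [0.02,0,0,0,0]
    - [0.02,0,0,0,0]

```text
t: 14.47
tool_pos: [0.4248, -0.345, 0.3259]
tool_rot: [0.08, -3.139, -0.004]
contact_force: [-0.5, -0.2, -1.7]
opening: 0.0325
grip_force: 40.5
```

```bash
python3 - <<'E'
from h import *
state(); to(fr(TR,-.045,-.001),.207,TR[1])
E
```

```text
t 14.47 pos [ 0.4248 -0.345   0.3259] F [-0.5 -0.2 -1.7] open 0.0325 grip 40.48502862453461
axes x [-0.999 -0.051  0.001] y [-0.051  0.999  0.002] z [-0.001  0.002 -1.   ] q [-0.82 -0.07  1.87  0.    1.35 -2.44]
to [ 0.4256 -0.346   0.207 ] shift [-0.0009 -0.0014  0.1189] roll 0.001 rows 3
```

apply_moves:
  plan:
    - [0.02,-0.001,-0.001,0.04,0]
    - [0.02,-0.001,-0.001,0.08,0]
    - [0.02,-0.001,-0.001,0.105,0]
    - [0.02,-0.001,-0.001,0.115,0]
    - [0.02,-0.001,-0.001,0.119,0]
    - [0.02,-0.001,-0.001,0.12,0]
    - [0.06,-0.001,-0.001,0.12,0]
    - [0.06,-0.001,-0.001,0.12,0]
    - [0.06,-0.001,-0.001,0.12,0]
    - [0.06,-0.001,-0.001,0.12,0]
    - [0.06,-0.001,-0.001,0.08,0]
    - [0.06,-0.001,-0.001,0.04,0]

```text
t: 15.47
tool_pos: [0.4248, -0.346, 0.2851]
tool_rot: [0.079, -3.136, -0.009]
contact_force: [0.6, -1.0, 0.8]
opening: 0.0603
grip_force: 0.0
```

apply_moves:
  plan:
    - [0.06,0,0,-0.03,0]
    - [0.06,0,0,-0.04,0]
    - [0.06,0,0,-0.04,0]

```text
t: 15.72
tool_pos: [0.4266, -0.348, 0.332]
tool_rot: [-0.079, 3.135, -0.01]
contact_force: [0.6, -0.2, 0.2]
opening: 0.0599
grip_force: 0.0
```

```bash
python3 - <<'E'
from h import *
state(); 
for n in ['scene','top']:
    im=shot(n); c=cloud(im); rect(c,[.475,.57,-.4,-.29,.055,.085],'f1');rect(c,[.37,.47,-.4,-.29,.055,.085],'f2')
    for b,k in [((.4,.505,.25,.335),'A'),((.4,.505,.335,.43),'B'),((.505,.6,.345,.44),'C'),((.51,.61,.25,.34),'bare')]: rect(c,[*b,.058,.085],n+' '+k)
to([.465,.286],.335,.09)
E
```

```text
t 15.72 pos [ 0.4266 -0.348   0.332 ] F [ 0.6 -0.2  0.2] open 0.0599 grip 0.0
axes x [-0.999 -0.05  -0.006] y [-0.05   0.999 -0.007] z [ 0.006 -0.006 -1.   ] q [-0.82 -0.07  1.86 -0.    1.34 -2.44]
f1 252 [ 514.2 -342.6] [46.4 33.5] 0.8 z 0.0725
f2 233 [ 424.5 -345.7] [45.  35.9] 4.8 z 0.0727
scene A 251 [466.  285.6] [33.6 38.4] 87.6 z 0.0737
scene B 266 [456.6 373.3] [44.  32.7] 2.1 z 0.0735
scene C 290 [545.2 386.1] [32.4 43.5] 87.3 z 0.0738
scene bare 254 [556.6 293.9] [40.2 29.8] 7.4 z 0.0643
f1 319 [ 512.7 -341. ] [33.3 42.4] 89.6 z 0.0741
f2 205 [ 423.5 -343.4] [42.1 30. ] 0.6 z 0.0695
top A 290 [463.8 286.7] [41.6 31.7] 5.8 z 0.0752
top B 303 [455.9 374.7] [42.6 33.9] 5.5 z 0.0747
top C 291 [544.3 387.2] [33.4 42.4] 89.9 z 0.0744
top bare 256 [555.6 295.2] [40.8 30.1] 8.1 z 0.0654
to [0.465 0.286 0.335] shift [-0.0711  0.6301 -0.0082] roll -0.04 rows 16
```

apply_moves:
  plan:
    - [0.06,-0.071,0.63,-0.008,-0.02]
    - [0.06,-0.071,0.63,-0.008,-0.02]
    - [0.06,-0.071,0.63,-0.008,-0.02]
    - [0.06,-0.071,0.63,-0.008,-0.02]
    - [0.06,-0.071,0.63,-0.008,-0.02]
    - [0.06,-0.071,0.63,-0.008,-0.02]
    - [0.06,-0.071,0.63,-0.008,-0.02]
    - [0.06,-0.071,0.63,-0.008,-0.02]
    - [0.06,-0.071,0.63,-0.008,-0.02]
    - [0.06,-0.071,0.63,-0.008,-0.02]
    - [0.06,-0.071,0.63,-0.008,-0.02]
    - [0.06,-0.071,0.63,-0.008,-0.02]

```text
t: 16.82
tool_pos: [0.4555, 0.1539, 0.3306]
tool_rot: [0.11, -3.135, 0.001]
contact_force: [0.3, -0.3, 0.1]
opening: 0.0601
grip_force: 0.0
```

```bash
python3 - <<'E'
from h import *
state(); to([.465,.286],.335,.075)
E
```

```text
t 16.82 pos [0.4555 0.1539 0.3306] F [ 0.3 -0.3  0.1] open 0.0601 grip 0.0
axes x [-0.998 -0.07   0.005] y [-0.07   0.998 -0.001] z [-0.005 -0.001 -1.   ] q [ 0.17 -0.24  2.02 -0.    1.38 -1.47]
to [0.465 0.286 0.335] shift [-0.0188  0.1311 -0.0046] roll -0.005 rows 4
```

apply_moves:
  plan:
    - [0.06,-0.019,0.131,-0.005,0]
    - [0.06,-0.019,0.131,-0.005,0]
    - [0.06,-0.019,0.131,-0.005,0]
    - [0.06,-0.019,0.131,-0.005,0]
    - [0.06,-0.019,0.131,-0.005,0]
    - [0.06,-0.019,0.131,-0.005,0]
    - [0.06,-0.019,0.131,-0.005,0]

```text
t: 17.4
tool_pos: [0.4662, 0.2827, 0.3367]
tool_rot: [0.108, -3.137, 0.003]
contact_force: [1.0, -0.2, 0.5]
opening: 0.0598
grip_force: 0.0
```

```bash
python3 - <<'E'
from h import *
state(); im=shot('wrist'); c=cloud(im); rect(c,[.42,.51,.24,.335,.06,.085],'A'); rect(c,[.42,.51,.335,.43,.06,.085],'B')
to([.465,.286],.203,.075)
E
```

```text
t 17.4 pos [0.4662 0.2827 0.3367] F [ 1.  -0.2  0.5] open 0.0598 grip 0.0
axes x [-0.998 -0.069  0.003] y [-0.069  0.998 -0.002] z [-0.003 -0.002 -1.   ] q [ 0.41 -0.09  1.86 -0.    1.37 -1.23]
A 2203 [465.3 286.2] [43.3 33.2] 5.2 z 0.0766
B 2423 [457.2 373.7] [43.2 33.1] 7.0 z 0.0765
to [0.465 0.286 0.203] shift [0.0008 0.0037 0.1342] roll -0.007 rows 4
```

apply_moves:
  plan:
    - [0.046,0.001,0.004,0.02,0]
    - [0.046,0.001,0.004,0.04,0]
    - [0.046,0.001,0.004,0.06,0]
    - [0.046,0.001,0.004,0.09,0]
    - [0.046,0.001,0.004,0.12,0]
    - [0.046,0.001,0.004,0.132,0]
    - [0.046,0.001,0.004,0.132,0]
    - [0.046,0.001,0.004,0.132,0]
    - [0.02,0.001,0.004,0.132,0]
    - [0.02,0.001,0.004,0.132,0]
    - [0.02,0.001,0.004,0.132,0]
    - [0.02,0.001,0.004,0.132,0]

```text
t: 18.45
tool_pos: [0.4663, 0.2881, 0.2088]
tool_rot: [-0.11, 3.136, 0.001]
contact_force: [0.7, -1.8, 5.1]
opening: 0.0319
grip_force: 39.6
```

apply_moves:
  plan:
    - [0.02,0,0,0,0]
    - [0.02,0,0,-0.02,0]
    - [0.02,0,0,-0.05,0]
    - [0.02,0,0,-0.09,0]
    - [0.02,0,0,-0.13,0]
    - [0.02,0,0,-0.16,0]
    - [0.02,0,0,-0.16,0]

```text
t: 19.03
tool_pos: [0.4666, 0.2888, 0.3755]
tool_rot: [-0.11, 3.127, 0.009]
contact_force: [1.3, 0.8, -0.4]
opening: 0.0321
grip_force: 40.1
```

```bash
python3 - <<'E'
from h import *
state(); to(fr(CH,.008,-.088),.36,CH[1])
E
```

```text
t 19.03 pos [0.4666 0.2888 0.3755] F [ 1.3  0.8 -0.4] open 0.0321 grip 40.12271225452423
axes x [-0.997 -0.07  -0.013] y [-0.071  0.997  0.005] z [ 0.013  0.006 -1.   ] q [ 0.42 -0.11  1.82  0.    1.42 -1.22]
to [ 0.5742 -0.0697  0.36  ] shift [-0.0819 -0.3653  0.0146] roll 0.108 rows 9
```

apply_moves:
  plan:
    - [0.02,-0.082,-0.365,0.015,0.108]
    - [0.02,-0.082,-0.365,0.015,0.108]
    - [0.02,-0.082,-0.365,0.015,0.108]
    - [0.02,-0.082,-0.365,0.015,0.108]
    - [0.02,-0.082,-0.365,0.015,0.108]
    - [0.02,-0.082,-0.365,0.015,0.108]
    - [0.02,-0.082,-0.365,0.015,0.108]
    - [0.02,-0.082,-0.365,0.015,0.108]
    - [0.02,-0.082,-0.365,0.015,0.108]
    - [0.02,-0.082,-0.365,0.015,0.108]
    - [0.02,-0.082,-0.365,0.015,0.108]
    - [0.02,-0.082,-0.365,0.015,0.108]

```text
t: 20.03
tool_pos: [0.5723, -0.0703, 0.3503]
tool_rot: [-0.06, -3.139, -0.002]
contact_force: [-0.5, -0.3, -1.4]
opening: 0.0324
grip_force: 40.5
```

```bash
python3 - <<'E'
from h import *
state(); to(fr(CH,.008,-.088),.237,CH[1])
E
```

```text
t 20.03 pos [ 0.5723 -0.0703  0.3503] F [-0.5 -0.3 -1.4] open 0.0324 grip 40.52168548107147
axes x [-0.999  0.038  0.002] y [0.038 0.999 0.001] z [-0.002  0.001 -1.   ] q [-0.25 -0.02  1.78  0.    1.39 -1.78]
to [ 0.5742 -0.0697  0.237 ] shift [-0.0022  0.0005  0.1133] roll -0.001 rows 3
```

apply_moves:
  plan:
    - [0.02,-0.001,0.0,0.03,0]
    - [0.02,-0.001,0.0,0.07,0]
    - [0.02,-0.001,0.0,0.1,0]
    - [0.02,-0.001,0.0,0.11,0]
    - [0.02,-0.001,0.0,0.115,0]
    - [0.02,-0.001,0.0,0.117,0]
    - [0.02,-0.001,0.0,0.117,0]
    - [0.055,-0.001,0.0,0.117,0]
    - [0.055,-0.001,0.0,0.117,0]
    - [0.055,-0.001,0.0,0.117,0]
    - [0.055,-0.001,0.0,0.117,0]
    - [0.055,-0.001,0.0,0.08,0]

```text
t: 21.03
tool_pos: [0.5706, -0.0698, 0.2642]
tool_rot: [-0.059, -3.127, -0.005]
contact_force: [-0.6, -0.3, -0.4]
opening: 0.0549
grip_force: 0.0
```

apply_moves:
  plan:
    - [0.055,0,0,-0.04,0]
    - [0.055,0,0,-0.07,0]
    - [0.055,0,0,-0.07,0]

```text
t: 21.28
tool_pos: [0.5757, -0.0711, 0.3508]
tool_rot: [0.059, 3.127, -0.005]
contact_force: [1.0, -0.2, 0.9]
opening: 0.0548
grip_force: 0.0
```

```bash
python3 - <<'E'
from h import *
state(); im=shot('scene'); c=cloud(im); rect(c,[.52,.62,-.13,-.02,.085,.115],'w1'); print(fr(CH,.008,-.088)); rect(c,[.4,.505,.33,.43,.058,.085],'B')
im=shot('wrist'); c=cloud(im);rect(c,[.52,.63,-.13,-.02,.085,.115],'w1 wrist')
to([.4565,.374],.335,.1)
E
```

```text
t 21.28 pos [ 0.5757 -0.0711  0.3508] F [ 1.  -0.2  0.9] open 0.0548 grip 0.0
axes x [-0.999  0.038 -0.014] y [ 0.038  0.999 -0.003] z [ 0.014 -0.004 -1.   ] q [-0.25 -0.02  1.78  0.    1.37 -1.78]
w1 264 [572.  -70.8] [42.2 32.5] 4.2 z 0.1
[ 0.57423927 -0.0697357 ]
B 263 [455.8 373.4] [43.7 32.2] 10.5 z 0.0732
w1 wrist 2535 [572.6 -71.3] [33.2 43.1] 89.3 z 0.1027
to [0.4565 0.374  0.335 ] shift [0.1345 0.44   0.0081] roll -0.138 rows 12
```

apply_moves:
  plan:
    - [0.055,0.1345,0.44,0.01,-0.13]
    - [0.055,0.1345,0.44,0.01,-0.13]
    - [0.055,0.1345,0.44,0.01,-0.13]
    - [0.055,0.1345,0.44,0.01,-0.13]
    - [0.055,0.1345,0.44,0.01,-0.13]
    - [0.055,0.1345,0.44,0.01,-0.13]
    - [0.055,0.1345,0.44,0.01,-0.13]
    - [0.055,0.1345,0.44,0.01,-0.13]
    - [0.055,0.1345,0.44,0.01,-0.13]
    - [0.055,0.1345,0.44,0.01,-0.13]
    - [0.055,0.1345,0.44,0.01,-0.13]
    - [0.055,0.1345,0.44,0.01,-0.13]

```text
t: 22.38
tool_pos: [0.453, 0.379, 0.3292]
tool_rot: [0.154, -3.134, -0.001]
contact_force: [0.7, 0.7, 0.1]
opening: 0.0554
grip_force: 0.0
```

apply_moves:
  plan:
    - [0.055,0,0,0,0]
    - [0.055,0,0,0,0]
    - [0.055,0,0,0,0]

```text
t: 22.63
tool_pos: [0.456, 0.3732, 0.3304]
tool_rot: [0.143, -3.137, 0.002]
contact_force: [-0.2, -0.2, 0.4]
opening: 0.0548
grip_force: 0.0
```

```bash
python3 - <<'E'
from h import *
state(); im=shot('wrist'); c=cloud(im);  rect(c,[.41,.51,.32,.43,.06,.085],'B')
to([.4565,.374],.205,.1)
E
```

```text
t 22.63 pos [0.456  0.3732 0.3304] F [-0.2 -0.2  0.4] open 0.0548 grip 0.0
axes x [-0.996 -0.091  0.002] y [-0.091  0.996 -0.001] z [-0.002 -0.001 -1.   ] q [ 0.56  0.03  1.77 -0.    1.35 -1.1 ]
B 2299 [456.9 373.9] [43.2 32.5] 4.1 z 0.0767
to [0.4565 0.374  0.205 ] shift [-0.0005  0.0011  0.1258] roll -0.01 rows 4
```

apply_moves:
  plan:
    - [0.048,0,0.001,0.02,0.02]
    - [0.048,0,0.001,0.05,0.02]
    - [0.048,0,0.001,0.08,0.02]
    - [0.048,0,0.001,0.11,0.02]
    - [0.048,0,0.001,0.125,0.02]
    - [0.048,0,0.001,0.125,0.02]
    - [0.048,0,0.001,0.125,0.02]
    - [0.02,0,0.001,0.125,0.02]
    - [0.02,0,0.001,0.125,0.02]
    - [0.02,0,0.001,0.125,0.02]
    - [0.02,0,0.001,0.125,0.02]
    - [0.02,0,0.001,0.125,0.02]

```text
t: 23.68
tool_pos: [0.4568, 0.3755, 0.2087]
tool_rot: [-0.113, 3.136, 0.002]
contact_force: [0.7, -4.3, 5.5]
opening: 0.0323
grip_force: 39.6
```

apply_moves:
  plan:
    - [0.02,0,0,-0.01,0]
    - [0.02,0,0,-0.03,0]
    - [0.02,0,0,-0.06,0]
    - [0.02,0,0,-0.1,0]
    - [0.02,0,0,-0.14,0]
    - [0.02,0,0,-0.17,0]
    - [0.02,0,0,-0.17,0]

```text
t: 24.27
tool_pos: [0.4567, 0.3763, 0.386]
tool_rot: [-0.114, 3.128, 0.012]
contact_force: [1.2, 0.4, -0.0]
opening: 0.0324
grip_force: 40.0
```

```bash
python3 - <<'E'
from h import *
state(); to(fr(CH,.008,.0),.37,CH[1])
E
```

```text
t 24.27 pos [0.4567 0.3763 0.386 ] F [ 1.2  0.4 -0. ] open 0.0324 grip 40.026243925094604
axes x [-0.997 -0.073 -0.012] y [-0.073  0.997  0.007] z [ 0.011  0.008 -1.   ] q [ 0.56 -0.02  1.71  0.    1.43 -1.08]
to [0.5775 0.0182 0.37  ] shift [-0.0943 -0.366   0.0145] roll 0.11 rows 10
```

apply_moves:
  plan:
    - [0.02,-0.094,-0.366,0.014,0.11]
    - [0.02,-0.094,-0.366,0.014,0.11]
    - [0.02,-0.094,-0.366,0.014,0.11]
    - [0.02,-0.094,-0.366,0.014,0.11]
    - [0.02,-0.094,-0.366,0.014,0.11]
    - [0.02,-0.094,-0.366,0.014,0.11]
    - [0.02,-0.094,-0.366,0.014,0.11]
    - [0.02,-0.094,-0.366,0.014,0.11]
    - [0.02,-0.094,-0.366,0.014,0.11]
    - [0.02,-0.094,-0.366,0.014,0.11]
    - [0.02,-0.094,-0.366,0.014,0.11]
    - [0.02,-0.094,-0.366,0.014,0.11]

```text
t: 25.27
tool_pos: [0.5755, 0.0172, 0.3615]
tool_rot: [-0.06, -3.139, -0.002]
contact_force: [0.3, 0.6, -0.5]
opening: 0.0321
grip_force: 40.5
```

```bash
python3 - <<'E'
from h import *
state(); to(fr(CH,.008,0),.237,CH[1])
E
```

```text
t 25.27 pos [0.5755 0.0172 0.3615] F [ 0.3  0.6 -0.5] open 0.0321 grip 40.53768217563629
axes x [-0.999  0.038  0.002] y [0.038 0.999 0.001] z [-0.002  0.001 -1.   ] q [-0.1  -0.03  1.77  0.    1.4  -1.63]
to [0.5775 0.0182 0.237 ] shift [-0.0023  0.0009  0.1245] roll -0.001 rows 3
```

apply_moves:
  plan:
    - [0.02,-0.001,0.001,0.04,0]
    - [0.02,-0.001,0.001,0.08,0]
    - [0.02,-0.001,0.001,0.11,0]
    - [0.02,-0.001,0.001,0.12,0]
    - [0.02,-0.001,0.001,0.125,0]
    - [0.02,-0.001,0.001,0.127,0]
    - [0.02,-0.001,0.001,0.127,0]
    - [0.05,-0.001,0.001,0.127,0]
    - [0.05,-0.001,0.001,0.127,0]
    - [0.05,-0.001,0.001,0.127,0]
    - [0.05,-0.001,0.001,0.127,0]
    - [0.05,-0.001,0.001,0.09,0]

```text
t: 26.27
tool_pos: [0.574, 0.0181, 0.2656]
tool_rot: [-0.06, -3.127, -0.002]
contact_force: [-1.4, 0.7, -1.8]
opening: 0.0504
grip_force: 0.0
```

apply_moves:
  plan:
    - [0.05,0,0,-0.04,0]
    - [0.05,0,0,-0.07,0]
    - [0.05,0,0,-0.07,0]

```text
t: 26.52
tool_pos: [0.5791, 0.0176, 0.352]
tool_rot: [0.059, 3.126, -0.002]
contact_force: [0.9, -0.4, 0.8]
opening: 0.0495
grip_force: 0.0
```

```bash
python3 - <<'E'
from h import *
state(); im=shot('scene'); c=cloud(im); rect(c,[.52,.62,-.13,-.025,.085,.115],'w1');rect(c,[.52,.62,-.025,.06,.085,.115],'w2'); print(fr(CH,.008,0)); rect(c,[.505,.6,.33,.43,.058,.085],'C')
im=shot('wrist'); c=cloud(im);rect(c,[.52,.63,-.02,.07,.085,.115],'w2 wrist')
to([.545,.387],.335,-.03)
E
```

```text
t 26.52 pos [0.5791 0.0176 0.352 ] F [ 0.9 -0.4  0.8] open 0.0495 grip 0.0
axes x [-0.999  0.038 -0.015] y [ 0.038  0.999 -0.001] z [ 0.015 -0.001 -1.   ] q [-0.1  -0.02  1.78  0.    1.37 -1.63]
w1 265 [572.  -71.3] [43.2 32.8] 5.7 z 0.0999
w2 264 [577.3  17.6] [42.4 33. ] 5.7 z 0.1
[0.57749452 0.01820407]
C 289 [544.1 386.2] [32.8 45.2] 88.3 z 0.0736
w2 wrist 2484 [578.2  17.2] [42.9 32.8] 0.3 z 0.1027
to [0.545 0.387 0.335] shift [0.0466 0.3677 0.01  ] roll -0.008 rows 9
```

apply_moves:
  plan:
    - [0.05,0.047,0.368,0.01,0]
    - [0.05,0.047,0.368,0.01,0]
    - [0.05,0.047,0.368,0.01,0]
    - [0.05,0.047,0.368,0.01,0]
    - [0.05,0.047,0.368,0.01,0]
    - [0.05,0.047,0.368,0.01,0]
    - [0.05,0.047,0.368,0.01,0]
    - [0.05,0.047,0.368,0.01,0]
    - [0.05,0.047,0.368,0.01,0]
    - [0.05,0.047,0.368,0.01,0]
    - [0.05,0.047,0.368,0.01,0]
    - [0.05,0.047,0.368,0.01,0]

```text
t: 27.62
tool_pos: [0.5435, 0.3872, 0.3306]
tool_rot: [-0.059, -3.138, 0.003]
contact_force: [0.0, 0.0, -0.0]
opening: 0.0501
grip_force: 0.0
```

```bash
python3 - <<'E'
from h import *
state(); im=shot('wrist'); c=cloud(im);  rect(c,[.51,.6,.34,.44,.06,.085],'C')
to([.545,.387],.205,-.03)
E
```

```text
t 27.62 pos [0.5435 0.3872 0.3306] F [ 0.  0. -0.] open 0.0501 grip 0.0
axes x [-0.999  0.037  0.003] y [ 0.037  0.999 -0.002] z [-0.003 -0.002 -1.   ] q [ 0.51  0.2   1.57 -0.    1.37 -1.03]
C 2297 [545.8 386.9] [32.7 43.3] 88.0 z 0.0767
to [0.545 0.387 0.205] shift [-0.0014  0.0007  0.1261] roll -0.009 rows 4
```

apply_moves:
  plan:
    - [0.048,-0.001,0,0.02,0]
    - [0.048,-0.001,0,0.05,0]
    - [0.048,-0.001,0,0.08,0]
    - [0.048,-0.001,0,0.11,0]
    - [0.048,-0.001,0,0.125,0]
    - [0.048,-0.001,0,0.125,0]
    - [0.048,-0.001,0,0.125,0]
    - [0.02,-0.001,0,0.125,0]
    - [0.02,-0.001,0,0.125,0]
    - [0.02,-0.001,0,0.125,0]
    - [0.02,-0.001,0,0.125,0]
    - [0.02,-0.001,0,0.125,0]

```text
t: 28.67
tool_pos: [0.546, 0.3878, 0.2103]
tool_rot: [0.059, 3.137, 0.003]
contact_force: [1.0, -3.2, 6.5]
opening: 0.0324
grip_force: 39.8
```

apply_moves:
  plan:
    - [0.02,0,0,-0.01,0]
    - [0.02,0,0,-0.03,0]
    - [0.02,0,0,-0.06,0]
    - [0.02,0,0,-0.1,0]
    - [0.02,0,0,-0.14,0]
    - [0.02,0,0,-0.17,0]
    - [0.02,0,0,-0.17,0]

```text
t: 29.25
tool_pos: [0.5459, 0.3883, 0.388]
tool_rot: [0.058, 3.129, 0.012]
contact_force: [1.4, 0.6, 0.0]
opening: 0.0326
grip_force: 40.0
```

```bash
python3 - <<'E'
from h import *
state(); to(fr(CH,.008,.0885),.37,CH[1])
E
```

```text
t 29.25 pos [0.5459 0.3883 0.388 ] F [1.4 0.6 0. ] open 0.0326 grip 40.006678104400635
axes x [-0.999  0.037 -0.012] y [0.037 0.999 0.008] z [ 0.013  0.007 -1.   ] q [ 0.51  0.16  1.52  0.    1.44 -1.03]
to [0.5808 0.1066 0.37  ] shift [-0.0452 -0.2803  0.0163] roll -0.0 rows 7
```

apply_moves:
  plan:
    - [0.02,-0.045,-0.28,0.016,0]
    - [0.02,-0.045,-0.28,0.016,0]
    - [0.02,-0.045,-0.28,0.016,0]
    - [0.02,-0.045,-0.28,0.016,0]
    - [0.02,-0.045,-0.28,0.016,0]
    - [0.02,-0.045,-0.28,0.016,0]
    - [0.02,-0.045,-0.28,0.016,0]
    - [0.02,-0.045,-0.28,0.016,0]
    - [0.02,-0.045,-0.28,0.016,0]
    - [0.02,-0.045,-0.28,0.016,0]
    - [0.02,-0.045,-0.28,0.016,0]

```text
t: 30.17
tool_pos: [0.579, 0.107, 0.3614]
tool_rot: [-0.057, -3.141, -0.001]
contact_force: [0.3, -0.3, -1.4]
opening: 0.0325
grip_force: 40.4
```

```bash
python3 - <<'E'
from h import *
state(); to(fr(CH,.008,.0885),.239,CH[1])
E
```

```text
t 30.17 pos [0.579  0.107  0.3614] F [ 0.3 -0.3 -1.4] open 0.0325 grip 40.420666337013245
axes x [-0.999  0.036  0.001] y [0.036 0.999 0.   ] z [-0.001  0.    -1.   ] q [ 0.06 -0.    1.74  0.    1.4  -1.48]
to [0.5808 0.1066 0.239 ] shift [-0.0018 -0.0003  0.1224] roll 0.001 rows 3
```

apply_moves:
  plan:
    - [0.02,-0.001,0,0.04,0]
    - [0.02,-0.001,0,0.08,0]
    - [0.02,-0.001,0,0.11,0]
    - [0.02,-0.001,0,0.12,0]
    - [0.02,-0.001,0,0.124,0]
    - [0.02,-0.001,0,0.126,0]
    - [0.02,-0.001,0,0.126,0]
    - [0.05,-0.001,0,0.126,0]
    - [0.05,-0.001,0,0.126,0]
    - [0.05,-0.001,0,0.126,0]
    - [0.05,-0.001,0,0.126,0]
    - [0.05,-0.001,0,0.09,0]

```text
t: 31.17
tool_pos: [0.5772, 0.1058, 0.264]
tool_rot: [-0.059, -3.126, 0.002]
contact_force: [-1.6, 0.5, -1.9]
opening: 0.0498
grip_force: 0.0
```

apply_moves:
  plan:
    - [0.05,0,0,-0.04,0]
    - [0.05,0,0,-0.07,0]
    - [0.05,0.12,0,-0.07,0]
    - [0.05,0.12,0,-0.07,0]
    - [0.05,0.12,0,-0.07,0]
    - [0.05,0.12,0,-0.07,0]

```text
t: 31.67
tool_pos: [0.4548, 0.1108, 0.339]
tool_rot: [-0.057, -3.135, 0.0]
contact_force: [-0.1, -0.2, -1.2]
opening: 0.0499
grip_force: 0.0
```

```bash
python3 - <<'E'
from h import *
state()
for n in ['scene','top']:
    im=shot(n); c=cloud(im); cv2.imwrite(f'pics/{n}5.png',im['img'])
    for k,b in dict(w1=(.52,.63,-.13,-.025),w2=(.52,.63,-.025,.06),w3=(.52,.63,.06,.16)).items(): rect(c,[*b,.085,.115],k)
    for k,b in dict(f1=(.475,.57,-.42,-.27),f2=(.36,.47,-.42,-.27),bare=(.5,.62,.24,.35)).items(): rect(c,[*b,.055,.085],k)
    for d in eyes.tip_of('cover_handle',im)[:2]: print(d, world(im,*d['point']))
E
```

```text
t 31.67 pos [0.4548 0.1108 0.339 ] F [-0.1 -0.2 -1.2] open 0.0499 grip 0.0
axes x [-0.999  0.037  0.006] y [ 0.037  0.999 -0.   ] z [-0.006 -0.    -1.   ] q [ 0.08 -0.29  2.04  0.    1.4  -1.45]
w1 266 [572.4 -70.7] [43.8 32.5] 5.8 z 0.1
w2 267 [577.7  17.1] [44.6 33.5] 6.6 z 0.1
w3 274 [579.4 107. ] [33.1 43. ] 89.1 z 0.1002
f1 254 [ 514.5 -343.4] [43.8 34.9] 10.8 z 0.0728
f2 229 [ 424.7 -346.1] [44.9 31.9] 0.6 z 0.0727
bare 267 [556.2 293.8] [41.3 29.8] 7.7 z 0.0645
{'point': [242.7, 270.4], 'confidence': 0.71} [ 0.68487116 -0.028714    0.23976815]
w1 296 [571.4 -68.8] [43.6 31.4] 0.6 z 0.1007
w2 283 [576.6  18.8] [31.7 42.2] 88.4 z 0.1011
w3 162 [587.7 109. ] [27.4 31.6] 0.9 z 0.1014
f1 322 [ 512.6 -341.6] [32.8 42.1] 89.2 z 0.0738
f2 335 [ 423.7 -344.8] [42.5 34.5] 1.0 z 0.074
bare 267 [555.2 295.1] [40.4 30.3] 6.8 z 0.0655
{'point': [381.3, 131.6], 'confidence': 0.91} [ 0.6842817  -0.03173215  0.23885509]
```

View pics/scene5.png

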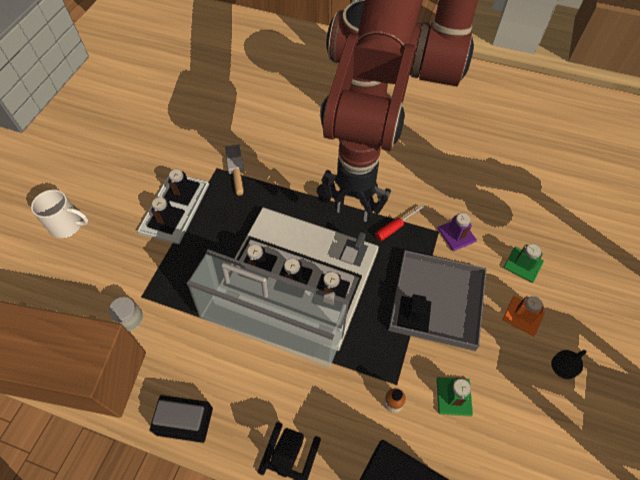

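```bash
python3 - <<'E'
from h import *
to([.6865,-.027],.455,CH[1]-np.pi/2+.001)
E
```

```text
to [ 0.6865 -0.027   0.455 ] shift [-0.2307 -0.1288 -0.1122] roll 1.569 rows 13
```

apply_moves:
  plan:
    - [0.05,0,0,-0.042,0.125]
    - [0.05,0,0,-0.084,0.25]
    - [0.05,-0.01,0,-0.112,0.375]
    - [0.05,-0.05,-0.02,-0.116,0.5]
    - [0.05,-0.08,-0.04,-0.116,0.62]
    - [0.05,-0.11,-0.06,-0.116,0.75]
    - [0.05,-0.14,-0.08,-0.116,0.87]
    - [0.05,-0.17,-0.1,-0.116,1.0]
    - [0.05,-0.2,-0.115,-0.116,1.12]
    - [0.05,-0.23,-0.129,-0.116,1.25]
    - [0.05,-0.23,-0.129,-0.116,1.37]
    - [0.05,-0.23,-0.129,-0.116,1.49]

```text
t: 32.87
tool_pos: [0.6884, -0.0292, 0.4554]
tool_rot: [-2.181, -2.258, 0.002]
contact_force: [-0.4, 0.3, 0.1]
opening: 0.0502
grip_force: 0.0
```

apply_moves:
  plan:
    - [0.05,0,0,0,0.08]
    - [0.05,0,0,0,0.08]
    - [0.05,0,0,0,0.08]
    - [0.05,0,0,0,0.08]

```text
t: 33.2
tool_pos: [0.686, -0.0274, 0.4574]
tool_rot: [2.26, 2.182, 0.0]
contact_force: [0.3, -0.4, -0.4]
opening: 0.05
grip_force: 0.0
```

```bash
python3 - <<'E'
from h import *
state(); im=shot('wrist'); c=cloud(im); cv2.imwrite('pics/w6.png',im['img'])
p=rect(c,[.66,.72,-.1,.05,.225,.26],'handle'); print(p.mean(0),np.percentile(p[:,2],95))
to([.6865,-.027],.396,CH[1]-np.pi/2)
E
```

```text
t 33.2 pos [ 0.686  -0.0274  0.4574] F [ 0.3 -0.4 -0.4] open 0.05 grip 0.0
axes x [ 0.035  0.999 -0.   ] y [ 0.999 -0.035  0.   ] z [ 0. -0. -1.] q [-0.15  0.17  1.4  -0.    1.57 -0.11]
handle 2335 [689.9 -26.2] [88.7 10.8] 87.7 z 0.2428
[ 0.68956858 -0.02233632  0.24222575] 0.24423840483038753
to [ 0.6865 -0.027   0.396 ] shift [0.0003 0.0007 0.0616] roll 0.001 rows 2
```

View pics/w6.png

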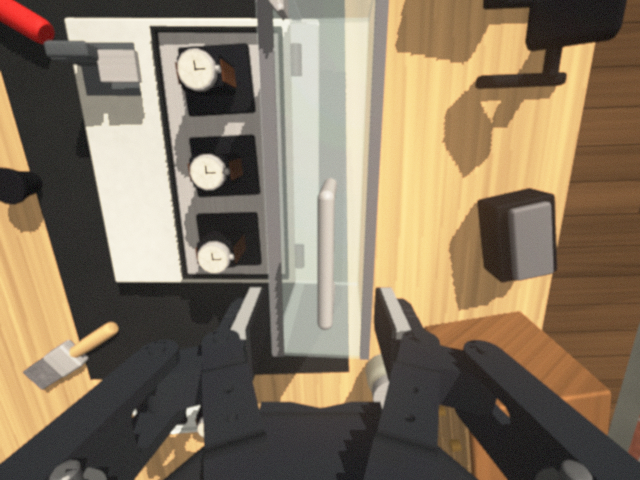

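apply_moves:
  plan:
    - [0.05,0,0.002,0.03,0]
    - [0.04,0,0.002,0.055,0]
    - [0.03,0,0.002,0.064,0]
    - [0.03,0,0.002,0.064,0]
    - [0.005,0,0.002,0.064,0]
    - [0.005,0,0.002,0.064,0]
    - [0.005,0,0.002,0.064,0]
    - [0.005,0,0.002,0.064,0]
    - [0.005,0,0.002,0.064,0]
    - [0.005,0,0.002,0.064,0]
  newtons: 40

```text
t: 34.08
tool_pos: [0.6877, -0.0273, 0.3954]
tool_rot: [2.26, 2.178, 0.003]
contact_force: [1.6, 0.1, 2.7]
opening: 0.0086
grip_force: 39.3
```

```bash
python3 - <<'E'
from h import *
o,M=state()
f=lambda t:np.array([-.205*np.cos(t)+.05*np.sin(t),0,.205*np.sin(t)+.05*np.cos(t)])
C=R.from_euler('z',CH[1]).as_matrix()
for a,b in [(1.5,.75),(.75,.15),(.15,-.005)]:
    print(a)
    for t in np.linspace(a,b,13)[1:]: print((M.T@C@(f(t)-f(a))).round(4).tolist())
E
```

```text
t 34.08 pos [ 0.6877 -0.0273  0.3954] F [1.6 0.1 2.7] open 0.0086 grip 39.273186922073364
axes x [ 0.037  0.999 -0.   ] y [ 0.999 -0.037  0.003] z [ 0.003 -0.    -1.   ] q [-0.15  0.2   1.46  0.    1.47 -0.11]
1.5
[-0.0, -0.0131, -0.0018]
[0.0, -0.0262, -0.0029]
[0.0, -0.0394, -0.0031]
[0.0, -0.0526, -0.0025]
[0.0, -0.0657, -0.001]
[0.0, -0.0787, 0.0012]
[0.0, -0.0915, 0.0043]
[0.0, -0.1041, 0.0082]
[0.0, -0.1164, 0.0128]
[0.0, -0.1285, 0.0182]
[0.0, -0.1401, 0.0243]
[0.0, -0.1514, 0.0312]
0.75
[0.0, -0.0087, 0.006]
[0.0, -0.0171, 0.0124]
[0.0, -0.0251, 0.0192]
[0.0, -0.0328, 0.0264]
[0.0, -0.0401, 0.034]
[0.0, -0.0471, 0.042]
[0.0, -0.0536, 0.0503]
[0.0, -0.0597, 0.0589]
[0.0, -0.0654, 0.0678]
[0.0, -0.0706, 0.0769]
[0.0, -0.0754, 0.0863]
[0.0, -0.0796, 0.096]
0.15
[0.0, -0.001, 0.0025]
[0.0, -0.002, 0.0051]
[0.0, -0.003, 0.0076]
[0.0, -0.0039, 0.0102]
[0.0, -0.0048, 0.0128]
[0.0, -0.0057, 0.0153]
[0.0, -0.0065, 0.0179]
[0.0, -0.0073, 0.0205]
[0.0, -0.008, 0.0232]
[0.0, -0.0088, 0.0258]
[0.0, -0.0095, 0.0284]
[0.0, -0.0101, 0.0311]
```

apply_moves:
  plan:
    - [0.005,0,-0.013,-0.0018,0]
    - [0.005,0,-0.026,-0.003,0]
    - [0.005,0,-0.0395,-0.003,0]
    - [0.005,0,-0.0525,-0.0025,0]
    - [0.005,0,-0.0655,-0.001,0]
    - [0.005,0,-0.0785,0.001,0]
    - [0.005,0,-0.0915,0.0043,0]
    - [0.005,0,-0.104,0.008,0]
    - [0.005,0,-0.1165,0.013,0]
    - [0.005,0,-0.1285,0.018,0]
    - [0.005,0,-0.14,0.0243,0]
    - [0.005,0,-0.1515,0.031,0]

```text
t: 35.08
tool_pos: [0.5361, -0.0216, 0.3644]
tool_rot: [2.259, 2.177, 0.006]
contact_force: [0.4, 0.1, 3.8]
opening: 0.0083
grip_force: 40.1
```

```bash
python3 - <<'E'
from h import *
o,M=state()
im=shot('scene'); c=cloud(im); cv2.imwrite('pics/s7.png',im['img'])
for k,b in dict(f1=(.475,.57,-.42,-.27),f2=(.36,.47,-.42,-.27),bare=(.5,.62,.24,.35)).items(): rect(c,[*b,.055,.085],k)
h=np.array([.6895-.205*0,0,0]); hinge=fr(CH,.085,-.04); 
for a in [.75]: print('expected handle', hinge+np.array([-.205*np.cos(a)+.05*np.sin(a),0]), .03+.205*np.sin(a)+.05*np.cos(a), 'grasp z',o['tool_pos'][2]-ctrl.pinch_z)
E
```

```text
t 35.08 pos [ 0.5361 -0.0216  0.3644] F [0.4 0.1 3.8] open 0.0083 grip 40.11026859283447
axes x [0.037 0.999 0.   ] y [ 0.999 -0.037  0.006] z [ 0.006 -0.    -1.   ] q [-0.18 -0.13  1.86  0.    1.41 -0.14]
f1 254 [ 526.1 -322.6] [43.4 34.2] 9.0 z 0.073
f2 234 [ 423.4 -346.3] [45.6 34.1] 2.4 z 0.072
bare 264 [556.2 293.9] [40.1 30.4] 5.9 z 0.0641
expected handle [ 0.53704788 -0.02461691] 0.20632038924847454 grasp z 0.20974930470669279
```

View pics/s7.png

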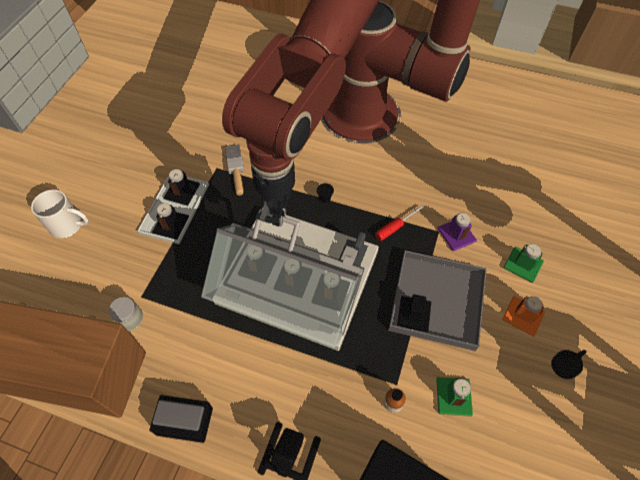

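A knock moved the rear tray watch at (165,209) by about 24 mm, but it is still standing. The cover is half down at (285,240). I'll close it first, then mend the tray.

apply_moves:
  plan:
    - [0.005,0,-0.0087,0.006,0]
    - [0.005,0,-0.017,0.0125,0]
    - [0.005,0,-0.025,0.019,0]
    - [0.005,0,-0.033,0.0265,0]
    - [0.005,0,-0.04,0.034,0]
    - [0.005,0,-0.047,0.042,0]
    - [0.005,0,-0.0535,0.05,0]
    - [0.005,0,-0.06,0.059,0]
    - [0.005,0,-0.0655,0.068,0]
    - [0.005,0,-0.0705,0.077,0]
    - [0.005,0,-0.0755,0.0865,0]
    - [0.005,0,-0.0795,0.096,0]

```text
t: 36.13
tool_pos: [0.4564, -0.0187, 0.2661]
tool_rot: [2.261, 2.179, 0.003]
contact_force: [4.4, 3.2, 6.4]
opening: 0.0085
grip_force: 39.6
```

apply_moves:
  plan:
    - [0.005,0,-0.001,0.0025,0]
    - [0.005,0,-0.002,0.005,0]
    - [0.005,0,-0.003,0.0075,0]
    - [0.005,0,-0.004,0.01,0]
    - [0.005,0,-0.005,0.013,0]
    - [0.005,0,-0.0057,0.0155,0]
    - [0.005,0,-0.0065,0.018,0]
    - [0.005,0,-0.0073,0.0205,0]
    - [0.005,0,-0.008,0.023,0]
    - [0.005,0,-0.0088,0.026,0]
    - [0.005,0,-0.0095,0.0285,0]
    - [0.005,0,-0.01,0.031,0]

```text
t: 37.13
tool_pos: [0.4481, -0.0186, 0.2394]
tool_rot: [2.26, 2.178, 0.004]
contact_force: [-3.9, 4.3, 32.9]
opening: 0.0082
grip_force: 42.8
```

```bash
python3 - <<'E'
from h import *
o,M=state(); print(fr(CH,-.12,-.04), o['tool_pos'][2]-ctrl.pinch_z)
E
```

```text
t 37.13 pos [ 0.4481 -0.0186  0.2394] F [-3.9  4.3 32.9] open 0.0082 grip 42.76977181434631
axes x [0.037 0.999 0.   ] y [ 0.999 -0.037  0.003] z [ 0.003 -0.    -1.   ] q [-0.21 -0.22  2.16  0.    1.2  -0.17]
[ 0.44810247 -0.01703364] 0.08469505801884886
```

apply_moves:
  plan:
    - [0.005,0,0,-0.003,0]
    - [0.005,0,0,-0.003,0]
    - [0.03,0,0,-0.003,0]
    - [0.03,0,0,-0.003,0]
    - [0.03,0,0,-0.003,0]
    - [0.03,0,0,-0.003,0]
    - [0.03,0,0,-0.04,0]
    - [0.03,0,0,-0.08,0]
    - [0.05,0,0,-0.11,0]
    - [0.05,0,0,-0.11,0]

```text
t: 37.97
tool_pos: [0.448, -0.0188, 0.3528]
tool_rot: [2.255, 2.173, 0.009]
contact_force: [0.8, 0.9, 0.8]
opening: 0.0499
grip_force: 0.0
```

```bash
python3 - <<'E'
from h import *
state()
for n in ['scene','top']:
    im=shot(n); c=cloud(im); cv2.imwrite(f'pics/{n}8.png',im['img'])
    rect(c,[.4,.75,-.2,.25,.105,.14],n+' hoodtop')
    for k,b in dict(f1=(.475,.58,-.42,-.27),f2=(.36,.47,-.42,-.27)).items(): 
        p=rect(c,[*b,.067,.085],k)
        A=np.c_[p[:,:2]-p[:,:2].mean(0),np.ones(len(p))]; print('slope',np.linalg.lstsq(A,p[:,2],rcond=None)[0])
    rect(c,[.46,.59,-.42,-.27,.010,.02],n+' foot f1')
big=cv2.resize(im['img'][200:330,270:560],None,fx=2.6,fy=2.6,interpolation=cv2.INTER_CUBIC); cv2.imwrite('pics/crop8.png',big)
E
```

```text
t 37.97 pos [ 0.448  -0.0188  0.3528] F [0.8 0.9 0.8] open 0.0499 grip 0.0
axes x [ 0.037  0.999 -0.002] y [ 0.999 -0.037  0.011] z [ 0.011 -0.003 -1.   ] q [-0.21 -0.36  2.07 -0.    1.42 -0.17]
scene hoodtop 9229 [580.3  16.9] [297.5 155.2] 87.9 z 0.1144
f1 160 [ 526.2 -324. ] [34.6 32.4] 33.5 z 0.0753
slope [-0.05758732 -0.07569176  0.0749576 ]
f2 143 [ 425.2 -345.5] [34.4 32. ] 19.2 z 0.0751
slope [-0.08453798 -0.04922225  0.07479024]
scene foot f1 485 [ 516.  -330.1] [103.  91.] 3.2 z 0.0129
top hoodtop 8228 [580.5  18.7] [296.8 152.3] 87.7 z 0.1149
f1 224 [ 526.1 -322.8] [33.  36.3] 80.6 z 0.0755
slope [ 0.00382765 -0.04271206  0.07499937]
f2 237 [ 423.5 -345. ] [38.2 34.2] 14.4 z 0.0754
slope [ 0.00835482 -0.04840097  0.07511542]
top foot f1 652 [ 519.7 -323.2] [92.3 78.3] 4.0 z 0.0134
```

View pics/crop8.png

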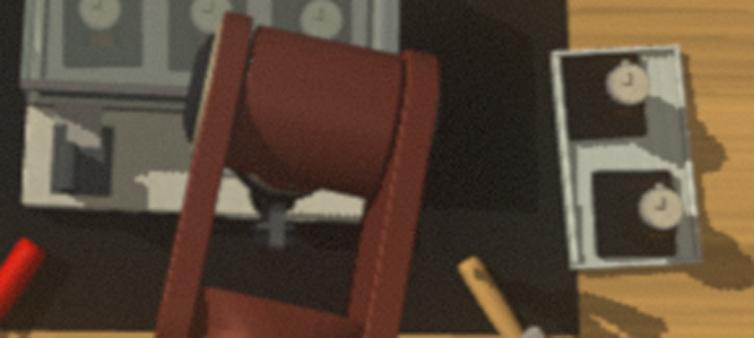

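apply_moves:
  plan:
    - [0.05,0,-0.02,-0.04,0]
    - [0.05,0,-0.04,-0.08,0]
    - [0.05,0,-0.04,-0.1,0]
    - [0.05,0,-0.04,-0.1,0]
    - [0.05,0,-0.04,-0.1,0]
    - [0.05,0,-0.04,-0.1,0]

```text
t: 38.57
tool_pos: [0.4064, -0.0169, 0.443]
tool_rot: [-2.26, -2.177, 0.004]
contact_force: [-0.3, -0.3, -0.3]
opening: 0.05
grip_force: 0.0
```

```bash
python3 - <<'E'
from h import *
state()
for n in ['scene','top']:
    im=shot(n); c=cloud(im)
    rect(c,[.39,.49,.09,.2,.06,.1],n+' tab'); rect(c,[.4,.75,-.2,.25,.105,.14],n+' hoodtop')
    for k,b in dict(f1=(.475,.58,-.42,-.27),f2=(.36,.47,-.42,-.27),bare=(.5,.62,.24,.35)).items(): rect(c,[*b,.055,.085],k)
    for d in eyes.tip_of('latch_tab',im)[:2]: print(d)
    if n=='scene': cv2.imwrite('pics/crop9.png',cv2.resize(im['img'][190:350,130:500],None,fx=2,fy=2))
E
```

```text
t 38.57 pos [ 0.4064 -0.0169  0.443 ] F [-0.3 -0.3 -0.3] open 0.05 grip 0.0
axes x [0.037 0.999 0.001] y [ 0.999 -0.037 -0.004] z [-0.004  0.001 -1.   ] q [-0.23 -0.53  2.04 -0.    1.64 -0.19]
scene tab 154 [459.2 129.8] [26.8 49. ] 62.3 z 0.0769
scene hoodtop 9232 [579.7  16.5] [297.6 154.4] 87.8 z 0.1144
f1 253 [ 526.4 -323.9] [43.  33.9] 7.3 z 0.0729
f2 230 [ 424.3 -346.4] [44.8 34.9] 10.5 z 0.0726
bare 262 [555.3 293.6] [41.9 30.1] 5.4 z 0.0643
{'point': [359.7, 241.8], 'confidence': 0.71}
top tab 240 [462.3 126.4] [28.9 60.8] 73.9 z 0.0759
top hoodtop 9496 [580.5  18.6] [296.7 151.8] 87.8 z 0.115
f1 314 [ 524.2 -322.9] [42.9 33.7] 2.5 z 0.0746
f2 338 [ 423.6 -344.6] [42.5 35.9] 1.6 z 0.074
bare 265 [555.3 295.4] [40.1 30.4] 7.8 z 0.0655
{'point': [300.2, 264.9], 'confidence': 0.64}
```

View pics/crop9.png

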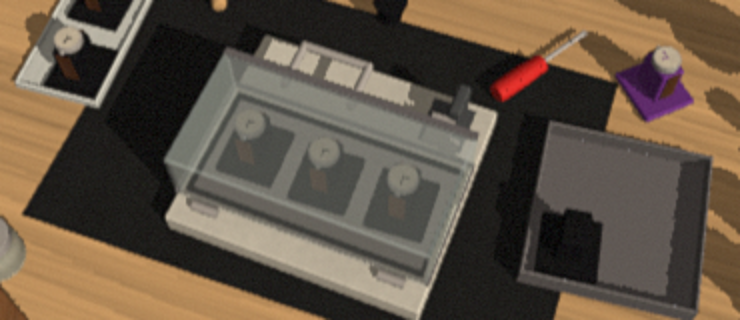

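The cover is down with three watches upright inside, at (250,125), (325,152) and (403,180). The latch tab at (460,105) is back where it started, the bare stand is in the bin, and both tray watches stand flat.

```bash
python3 -c "
from station import ctrl
print(ctrl.finish_job())"
```

```text
the job is handed in; nothing more can be done
None
```

The changeover is finished and handed in, with no verdict returned: three watches are in the chamber, two on the tray, the bare stand is in the bin, and the cover is latched; one tray watch was knocked about 24 mm during the run, but it still stands flat within the tray, so I left it.

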